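# Lock the drive wheels of an opened stirrer with push nuts

### The arm

A 6-joint arm with a two-finger parallel gripper is mounted at the origin on a cart in front of the work surface, level with it; the furniture and walls round the work are solid. World frame = base frame: x ahead of the robot, y to its left, z up, the work surface at z = 0. Lengths are in mm, angles in rad, forces in N, time in s.
With the tool pointing down it reaches from about 375 to 925 mm from the base axis. Payload 5.7 kg.
Tool frame: the origin (TCP) lies between the finger pads; the fingertips stand 19 mm ahead of it and the grasp point (between the pads) is the TCP; y points along the fingers, z is the direction in which the jaws open and shut, and the axes are right-handed (so a half turn about y gives the same grasp; the last joint's range is limited). The gripper opens to 88 mm and grips with 3 to 60 N. Pads are 20 mm wide; open, the fingers measure 115 mm over their backs; the gripper's body (75 mm by 178 mm) begins 61 mm behind the grasp point.
Start: joints at [-1.306, 0.359, 1.51, -0, 1.272, -0.115], TCP at [222.423, -557.216, 217.423] pointing down, gripper open.
Joint ranges: [-2.97, 2.97], [-1.01, 2.36], [0.21, 2.38], [-0.96, 4.11], [0.2, 2.71], [-2.98, 2.98]. Speed limits (rad/s): [2.39, 2.39, 3.14, 3.14, 3.14, 3.14].

### API

Orientations are given as a 3x3 rotation matrix whose columns are the frame's x, y, z axes.
In Python, from bench import r gives the robot as it stands. The module is installed in compiled form; this text tells all that it offers.
- The arm moves only by the tool servo_tool, never from a script. Its argument "steps" is a list of rows, each a list of 3 entries, a list of its own where there are three numbers: the shift along the tool's x, y, z in cm, then the turn about the tool's y in degrees, then the opening, from -1 (shut) to 1 (fully open). In form: [[[tx, ty, tz], yaw, claw], ...]. A call has 1 to 5 rows; each row shifts and turns the commanded pose from where the row before left it, along the tool's axes as they then stand; what a row does not reach is not made up. A row lasts 1/12 s, in which the tool goes at most 41.7 mm and 7.16 degrees, less where a joint would pass 70% of its speed; a pose out of reach is approached as far as the arm can. A call with a gripper value outside its range is refused whole. The fingers move at their own pace and stop on an object; "newtons" is the grip in N (left out, the last holds). Time passes only in rows, so rows that do not move let the fingers close. It gives the time, the measured TCP pose, the force and the opening at its end, in the units of the state.
- r.get_obs(): the state, without advancing time (a new reading comes with each control period).
- r.read_camera(name): name is "scene" or "top" or "wrist"; returns a dict with "frame" (384x512x3 uint8, blue, green, red), "camera_matrix" (3x3 intrinsics, pixels), "k1" (the pictures are not rectified: a ray, as slopes to the right and down, at radius r is drawn at 1 + k1 r^2 times it, then the intrinsics apply), "rvec" (rotation vector, rad) and "tvec" (3), from world to camera coordinates, as OpenCV has them. Camera axes: x right, y down, z forward; pixel columns grow to the right and rows downward; lengths in mm; the calibration is good to about 2 mm. A picture is of the moment at which its call begins. There is no depth.
- r.close_job(): hands the job in, once; it reports no verdict.
The state is a dict: "clock": time; "qpos": joint angles; "joint_velocities": joint speeds; "tau": joint torques, N m; "ee_pos": TCP position; "ee_rot": TCP orientation; "force": force on the tool from outside, world axes, zero at the start; "wrist_torque": the same for the moment, N m; "grip_width": finger opening in mm.
Only numpy, scipy, OpenCV 4.12 (cv2) and the standard library are available. Lean on these libraries where they do the work, as an engineer would, in place of code of your own. Each camera call takes 0.05 s, during which the arm holds its last target. There are 200 camera calls.

### The job

The stirrer's drive wheels are slipped on their shafts but nothing holds them yet. Set a push nut from the mat on the shaft of every wheel that is fitted (bare shafts get none), pull the hollow punch out of its cup and drive each nut straight down until it sits flat on the bottom of the wheel's recess. Put the spare nuts in the yellow bin, stand the punch back in its cup, red head up, and leave the bottle, the dropper and the roll of tape where they are.

Things in the scene. Friction and masses are not known exactly. Their poses are not given: they have to be found in the camera images.
- stirrer: Opened base of a four-place magnetic stirrer, fixed: light grey casing 260 (y) x 220 (x) mm, rim 40 mm high, dark deck 22 mm above the bench. Origin: centre of its underside, on the bench. In the middle a fixed black gear (61 mm wide, top 45 mm up); round it at x, y = +-44 mm four plain vertical steel shafts, 10 mm thick, the last 10 mm tapered to a 3 mm end 64 mm above the bench.
- shaft1_tip (a point): Centre of the top end of shaft 1, 64 mm above the bench; wheel 1, if present, is on this shaft. A nut let go over the tapered end hangs there by itself, its underside about 12 mm below this point. Home in the wheel its underside is 32 mm below it. Driving it down takes 5 to 16 N, in small clicks; it bites and cannot be pulled up again.
- shaft2_tip (a point): Centre of the top end of shaft 2, 64 mm above the bench; wheel 2, if present, is on this shaft. A nut let go over the tapered end hangs there by itself, its underside about 12 mm below this point. Home in the wheel its underside is 32 mm below it. Driving it down takes 5 to 16 N, in small clicks; it bites and cannot be pulled up again.
- shaft3_tip (a point): Centre of the top end of shaft 3, 64 mm above the bench; wheel 3, if present, is on this shaft. A nut let go over the tapered end hangs there by itself, its underside about 12 mm below this point. Home in the wheel its underside is 32 mm below it. Driving it down takes 5 to 16 N, in small clicks; it bites and cannot be pulled up again.
- shaft4_tip (a point): Centre of the top end of shaft 4, 64 mm above the bench; wheel 4, if present, is on this shaft. A nut let go over the tapered end hangs there by itself, its underside about 12 mm below this point. Home in the wheel its underside is 32 mm below it. Driving it down takes 5 to 16 N, in small clicks; it bites and cannot be pulled up again.
- wheel1: Loose white toothed wheel on shaft 1, 61 mm wide, 20 mm tall, free to turn; None when the shaft is bare. Origin: on its axis at its underside, 24 mm above the bench; z up. Its top face has a round recess 41 mm wide and 12 mm deep (flat floor 8 mm above the origin), too narrow for a nut with fingers beside it. The shaft's end stands 20 mm above the top face.
- wheel2: Loose white toothed wheel on shaft 2, 61 mm wide, 20 mm tall, free to turn; None when the shaft is bare. Origin: on its axis at its underside, 24 mm above the bench; z up. Its top face has a round recess 41 mm wide and 12 mm deep (flat floor 8 mm above the origin), too narrow for a nut with fingers beside it. The shaft's end stands 20 mm above the top face.
- wheel3: Loose white toothed wheel on shaft 3, 61 mm wide, 20 mm tall, free to turn; None when the shaft is bare. Origin: on its axis at its underside, 24 mm above the bench; z up. Its top face has a round recess 41 mm wide and 12 mm deep (flat floor 8 mm above the origin), too narrow for a nut with fingers beside it. The shaft's end stands 20 mm above the top face.
- wheel4: Loose white toothed wheel on shaft 4, 61 mm wide, 20 mm tall, free to turn; None when the shaft is bare. Origin: on its axis at its underside, 24 mm above the bench; z up. Its top face has a round recess 41 mm wide and 12 mm deep (flat floor 8 mm above the origin), too narrow for a nut with fingers beside it. The shaft's end stands 20 mm above the top face.
- nut1: Steel push nut: collar of 34 mm outside and 22 mm inside diameter, 9 mm tall, 50 g, with three sprung tongues inside that point to the axis and rake upward. Origin: on its axis at its underside; z up when right way up, as it lies on the blue mat (3 mm thick). More nuts lie there than are needed.
- nut2: Steel push nut: collar of 34 mm outside and 22 mm inside diameter, 9 mm tall, 50 g, with three sprung tongues inside that point to the axis and rake upward. Origin: on its axis at its underside; z up when right way up, as it lies on the blue mat (3 mm thick). More nuts lie there than are needed.
- nut3: Steel push nut: collar of 34 mm outside and 22 mm inside diameter, 9 mm tall, 50 g, with three sprung tongues inside that point to the axis and rake upward. Origin: on its axis at its underside; z up when right way up, as it lies on the blue mat (3 mm thick). More nuts lie there than are needed.
- nut4: Steel push nut: collar of 34 mm outside and 22 mm inside diameter, 9 mm tall, 50 g, with three sprung tongues inside that point to the axis and rake upward. Origin: on its axis at its underside; z up when right way up, as it lies on the blue mat (3 mm thick). More nuts lie there than are needed.
- nut5: Steel push nut: collar of 34 mm outside and 22 mm inside diameter, 9 mm tall, 50 g, with three sprung tongues inside that point to the axis and rake upward. Origin: on its axis at its underside; z up when right way up, as it lies on the blue mat (3 mm thick). More nuts lie there than are needed.
- punch: Hollow setting punch, 140 mm long, 160 to 260 g, standing in the cup. Origin: on its axis at the open lower end; z along it to the head. Steel sleeve 30 mm thick from 0 to 96 mm, with a bore 19 mm wide, 45 mm deep, that goes over a shaft so that its end presses on a nut's collar; neck to grip, 18 mm thick, from 96 to 130 mm, above the sleeve's shoulder; red head 34 mm wide, 130 to 140 mm.
- cup: Black weighted tool cup, fixed on the bench, 52 mm outside diameter, 44 mm inside, rim 80 mm above the bench, foot 80 mm wide. Origin: centre of its underside; the inner floor, on which the punch stands, is 8 mm above it.
- bin: Yellow open small-parts bin, fixed on the bench, 90 (x) x 120 (y) mm outside, 28 mm high, walls and floor 3 mm, empty at the start. Origin: centre of its underside.
- bottle_100: Bystander: small glass bottle with red cap, 56 mm wide, 109 mm tall. Origin: centre of its underside.
- dropper_1: Bystander: white dropper bottle with green cap, 27 mm wide, 86 mm tall. Origin: centre of its underside.
- label_tape: Bystander: yellow roll of tape lying flat, 66 mm wide, 19 mm tall. Origin: centre of its underside.

How it is judged (in metres and radians):
On the way, in this order (a step that is already met when the one before it is completed fails the run):
1. the punch is pulled clear of the cup (z of punch in the frame of cup above 0.085 m), for 0.1 s.
2. every fitted wheel has a nut home on the floor of its recess (((horizontal distance between nut1 and wheel1 below 0.004 m and z of nut1 in the frame of wheel1 between 0.006 and 0.01 m and angle between the z axis of nut1 and the z axis of wheel1, either way round below 0.12 rad) or (horizontal distance between nut2 and wheel1 below 0.004 m and z of nut2 in the frame of wheel1 between 0.006 and 0.01 m and angle between the z axis of nut2 and the z axis of wheel1, either way round below 0.12 rad) or (horizontal distance between nut3 and wheel1 below 0.004 m and z of nut3 in the frame of wheel1 between 0.006 and 0.01 m and angle between the z axis of nut3 and the z axis of wheel1, either way round below 0.12 rad) or (horizontal distance between nut4 and wheel1 below 0.004 m and z of nut4 in the frame of wheel1 between 0.006 and 0.01 m and angle between the z axis of nut4 and the z axis of wheel1, either way round below 0.12 rad) or (horizontal distance between nut5 and wheel1 below 0.004 m and z of nut5 in the frame of wheel1 between 0.006 and 0.01 m and angle between the z axis of nut5 and the z axis of wheel1, either way round below 0.12 rad)) and ((horizontal distance between nut1 and wheel2 below 0.004 m and z of nut1 in the frame of wheel2 between 0.006 and 0.01 m and angle between the z axis of nut1 and the z axis of wheel2, either way round below 0.12 rad) or (horizontal distance between nut2 and wheel2 below 0.004 m and z of nut2 in the frame of wheel2 between 0.006 and 0.01 m and angle between the z axis of nut2 and the z axis of wheel2, either way round below 0.12 rad) or (horizontal distance between nut3 and wheel2 below 0.004 m and z of nut3 in the frame of wheel2 between 0.006 and 0.01 m and angle between the z axis of nut3 and the z axis of wheel2, either way round below 0.12 rad) or (horizontal distance between nut4 and wheel2 below 0.004 m and z of nut4 in the frame of wheel2 between 0.006 and 0.01 m and angle between the z axis of nut4 and the z axis of wheel2, either way round below 0.12 rad) or (horizontal distance between nut5 and wheel2 below 0.004 m and z of nut5 in the frame of wheel2 between 0.006 and 0.01 m and angle between the z axis of nut5 and the z axis of wheel2, either way round below 0.12 rad)) and ((horizontal distance between nut1 and wheel3 below 0.004 m and z of nut1 in the frame of wheel3 between 0.006 and 0.01 m and angle between the z axis of nut1 and the z axis of wheel3, either way round below 0.12 rad) or (horizontal distance between nut2 and wheel3 below 0.004 m and z of nut2 in the frame of wheel3 between 0.006 and 0.01 m and angle between the z axis of nut2 and the z axis of wheel3, either way round below 0.12 rad) or (horizontal distance between nut3 and wheel3 below 0.004 m and z of nut3 in the frame of wheel3 between 0.006 and 0.01 m and angle between the z axis of nut3 and the z axis of wheel3, either way round below 0.12 rad) or (horizontal distance between nut4 and wheel3 below 0.004 m and z of nut4 in the frame of wheel3 between 0.006 and 0.01 m and angle between the z axis of nut4 and the z axis of wheel3, either way round below 0.12 rad) or (horizontal distance between nut5 and wheel3 below 0.004 m and z of nut5 in the frame of wheel3 between 0.006 and 0.01 m and angle between the z axis of nut5 and the z axis of wheel3, either way round below 0.12 rad)) and ((horizontal distance between nut1 and wheel4 below 0.004 m and z of nut1 in the frame of wheel4 between 0.006 and 0.01 m and angle between the z axis of nut1 and the z axis of wheel4, either way round below 0.12 rad) or (horizontal distance between nut2 and wheel4 below 0.004 m and z of nut2 in the frame of wheel4 between 0.006 and 0.01 m and angle between the z axis of nut2 and the z axis of wheel4, either way round below 0.12 rad) or (horizontal distance between nut3 and wheel4 below 0.004 m and z of nut3 in the frame of wheel4 between 0.006 and 0.01 m and angle between the z axis of nut3 and the z axis of wheel4, either way round below 0.12 rad) or (horizontal distance between nut4 and wheel4 below 0.004 m and z of nut4 in the frame of wheel4 between 0.006 and 0.01 m and angle between the z axis of nut4 and the z axis of wheel4, either way round below 0.12 rad) or (horizontal distance between nut5 and wheel4 below 0.004 m and z of nut5 in the frame of wheel4 between 0.006 and 0.01 m and angle between the z axis of nut5 and the z axis of wheel4, either way round below 0.12 rad))), for 0.2 s.
At the end, for the whole second after the job is handed in: Every fitted wheel is on its shaft (5 mm sideways, 3 mm up) with a push nut on its recess floor (2 mm in height, 4 mm off axis, 7 degrees); every other nut lies in the bin; the punch stands at rest in the cup, red head up, its lower end within 8 mm of the cup floor (all of step 2 and horizontal distance between wheel1 and shaft1_tip below 0.005 m and horizontal distance between wheel2 and shaft2_tip below 0.005 m and horizontal distance between wheel3 and shaft3_tip below 0.005 m and horizontal distance between wheel4 and shaft4_tip below 0.005 m and height (world z) of each of wheel1, wheel2, wheel3, wheel4 below 0.027 m and ((x of nut1 in the frame of bin between -0.045 and 0.045 m and y of nut1 in the frame of bin between -0.06 and 0.06 m and height (world z) of nut1 below 0.045 m) or (horizontal distance between nut1 and shaft1_tip below 0.006 m and height (world z) of nut1 between 0.029 and 0.035 m) or (horizontal distance between nut1 and shaft2_tip below 0.006 m and height (world z) of nut1 between 0.029 and 0.035 m) or (horizontal distance between nut1 and shaft3_tip below 0.006 m and height (world z) of nut1 between 0.029 and 0.035 m) or (horizontal distance between nut1 and shaft4_tip below 0.006 m and height (world z) of nut1 between 0.029 and 0.035 m)) and ((x of nut2 in the frame of bin between -0.045 and 0.045 m and y of nut2 in the frame of bin between -0.06 and 0.06 m and height (world z) of nut2 below 0.045 m) or (horizontal distance between nut2 and shaft1_tip below 0.006 m and height (world z) of nut2 between 0.029 and 0.035 m) or (horizontal distance between nut2 and shaft2_tip below 0.006 m and height (world z) of nut2 between 0.029 and 0.035 m) or (horizontal distance between nut2 and shaft3_tip below 0.006 m and height (world z) of nut2 between 0.029 and 0.035 m) or (horizontal distance between nut2 and shaft4_tip below 0.006 m and height (world z) of nut2 between 0.029 and 0.035 m)) and ((x of nut3 in the frame of bin between -0.045 and 0.045 m and y of nut3 in the frame of bin between -0.06 and 0.06 m and height (world z) of nut3 below 0.045 m) or (horizontal distance between nut3 and shaft1_tip below 0.006 m and height (world z) of nut3 between 0.029 and 0.035 m) or (horizontal distance between nut3 and shaft2_tip below 0.006 m and height (world z) of nut3 between 0.029 and 0.035 m) or (horizontal distance between nut3 and shaft3_tip below 0.006 m and height (world z) of nut3 between 0.029 and 0.035 m) or (horizontal distance between nut3 and shaft4_tip below 0.006 m and height (world z) of nut3 between 0.029 and 0.035 m)) and ((x of nut4 in the frame of bin between -0.045 and 0.045 m and y of nut4 in the frame of bin between -0.06 and 0.06 m and height (world z) of nut4 below 0.045 m) or (horizontal distance between nut4 and shaft1_tip below 0.006 m and height (world z) of nut4 between 0.029 and 0.035 m) or (horizontal distance between nut4 and shaft2_tip below 0.006 m and height (world z) of nut4 between 0.029 and 0.035 m) or (horizontal distance between nut4 and shaft3_tip below 0.006 m and height (world z) of nut4 between 0.029 and 0.035 m) or (horizontal distance between nut4 and shaft4_tip below 0.006 m and height (world z) of nut4 between 0.029 and 0.035 m)) and ((x of nut5 in the frame of bin between -0.045 and 0.045 m and y of nut5 in the frame of bin between -0.06 and 0.06 m and height (world z) of nut5 below 0.045 m) or (horizontal distance between nut5 and shaft1_tip below 0.006 m and height (world z) of nut5 between 0.029 and 0.035 m) or (horizontal distance between nut5 and shaft2_tip below 0.006 m and height (world z) of nut5 between 0.029 and 0.035 m) or (horizontal distance between nut5 and shaft3_tip below 0.006 m and height (world z) of nut5 between 0.029 and 0.035 m) or (horizontal distance between nut5 and shaft4_tip below 0.006 m and height (world z) of nut5 between 0.029 and 0.035 m)) and horizontal distance between punch and cup below 0.015 m and height (world z) of punch below 0.016 m and angle between punch's own z axis and vertical below 0.25 rad and linear speed of punch below 0.02 m/s); the robot touches nothing.
It fails at once if the bottle_100 is knocked over or pushed more than 4 cm (distance of bottle_100 from where it was at the start of the episode above 0.04 m or angle between bottle_100's own z axis and vertical above 0.5 rad).
It fails at once if the dropper_1 is knocked over or pushed more than 4 cm (distance of dropper_1 from where it was at the start of the episode above 0.04 m or angle between dropper_1's own z axis and vertical above 0.5 rad).
It fails at once if the label_tape is knocked over or pushed more than 4 cm (distance of label_tape from where it was at the start of the episode above 0.04 m or angle between label_tape's own z axis and vertical above 0.5 rad).
Of wheel1, wheel2, wheel3, wheel4 only 2 to 4 are there at a start; the rules pass over those that are not, and their reading is None.
At some moment in a run one of nut1, nut2, nut3, nut4, nut5 may be knocked a few centimetres aside while the robot is not near it.
Once in a run the grip may slacken for a moment while it holds something.
It also fails if it takes over 210 s, if anything falls off the work surface, if the arm or the gripper's body presses on something with over 40 N, if the wrist force passes 120 N, or if a joint passes its speed limit or range.

## Working session

There is one attempt and no reset: what is moved stays moved. The work goes in short steps, Python scripts to look and compute and a tool call to move; the robot and the scene stay as the last step left them, time stands still between calls to the robot, and variables do not carry over. Pictures are saved under pics/ and viewed, about 12 in all and at most 16, crops included, and the job is handed in when it is done.

Besides the shell and the picture viewer there is one more tool, called after "Request:" as name(argument=value, ...), one argument or row to a line, values as JSON. servo_tool: Moves the arm, as the interface text tells. Its arguments: {"type":"object","properties":{"steps":{"type":"array","items":{"type":"array"}},"newtons":{"type":"number"}},"required":["steps"]}

```bash
mkdir -p pics
cat > h.py <<'E'
import numpy as np, cv2
from bench import r
def cam(n):
    c=r.read_camera(n); c['R']=cv2.Rodrigues(np.array(c['rvec'],float))[0]; c['t']=np.array(c['tvec'],float).ravel(); c['K']=np.array(c['camera_matrix'],float); c['D']=np.array([float(c['k1']),0,0,0]); return c
def ray(c,px):
    p=cv2.undistortPoints(np.array(px,float).reshape(-1,1,2),c['K'],c['D']).reshape(-1,2)
    d=np.c_[p,np.ones(len(p))]@c['R']; return -c['R'].T@c['t'],d
def onplane(c,px,z):
    o,d=ray(c,px); return o+d*((z-o[2])/d[:,2])[:,None]
def proj(c,P):
    return cv2.projectPoints(np.array(P,float).reshape(-1,1,3),np.array(c['rvec'],float),c['t'],c['K'],c['D'])[0].reshape(-1,2)
E
python3 - <<'E'
from h import *
o=r.get_obs(); print(o['ee_rot'],o['force'],o['grip_width'],o['clock'])
for n in ('scene','top'):
    c=cam(n); cv2.imwrite(f'pics/{n}0.png',c['frame']); print(n,c['K'].tolist(),c['k1'],(-c['R'].T@c['t']).round(),c['R'].round(2).tolist())
E
```

```text
[[-9.28713763e-01 -4.75930444e-04  3.70797141e-01]
 [-3.70797394e-01  1.72361885e-03 -9.28712185e-01]
 [-1.97110539e-04 -9.99998401e-01 -1.77722232e-03]] [-0.7312809   0.21244268 -0.21210625] 87.7173209866378 0.0
scene [[398.8149452738318, 0.0, 252.61363600548057], [0.0, 398.8149452738318, 186.58405875930927], [0.0, 0.0, 1.0]] 0.014428240907914527 [-95. 721. 894.] [[-0.78, -0.62, 0.01], [-0.42, 0.52, -0.75], [0.46, -0.59, -0.67]]
top [[468.3912697932727, 0.0, 265.4845976552837], [0.0, 468.3912697932727, 198.38767922066677], [0.0, 0.0, 1.0]] -0.0678021089288933 [ 201.   -2. 1524.] [[0.02, -1.0, -0.0], [-0.98, -0.02, -0.19], [0.19, 0.0, -0.98]]
```

View pics/top0.png

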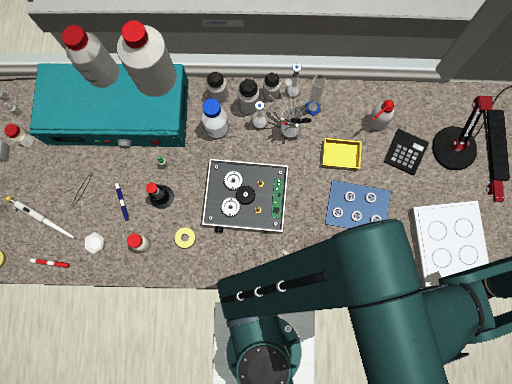

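View pics/scene0.png

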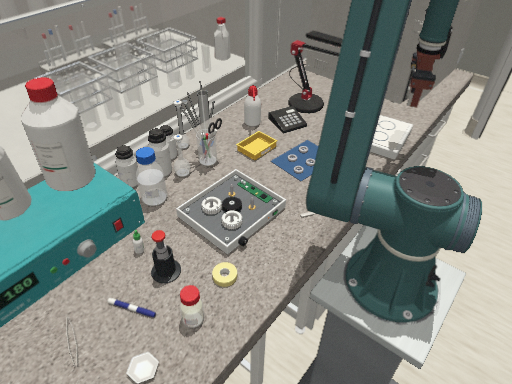

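The top view shows two fitted wheels, at (233,180) and (230,207), and bare shafts at (261,183) and (257,209). Five nuts lie on the mat around (357,205), the bin is at (341,153), and the punch and cup are at (158,195).

Run:
```python
from h import *
c=cam('top'); f=c['frame']; hsv=cv2.cvtColor(f,cv2.COLOR_BGR2HSV)
def blobs(m,x0,y0,x1,y1,z,amin,name):
    mm=np.zeros_like(m); mm[y0:y1,x0:x1]=m[y0:y1,x0:x1]
    n,l,s,ce=cv2.connectedComponentsWithStats(mm)
    for i in range(1,n):
        if s[i,4]>=amin:
            p=s[i]; cc=[p[0]+p[2]/2-.5,p[1]+p[3]/2-.5]
            print(name,cc,p[2:].tolist(),onplane(c,[cc],z)[0].round(1),ce[i].round(1))
blue=cv2.inRange(hsv,(100,80,60),(125,255,255))
white=cv2.inRange(hsv,(0,0,150),(180,60,255))
blobs(white,328,183,390,230,12,15,'nut')
blobs(cv2.inRange(hsv,(0,0,190),(180,40,255)),215,165,250,220,44,80,'wheel')
blobs(cv2.inRange(hsv,(22,120,120),(35,255,255)),315,130,370,175,28,100,'bin')
red=cv2.inRange(hsv,(0,120,90),(6,255,255))|cv2.inRange(hsv,(172,120,90),(180,255,255))
blobs(red,140,175,175,210,148,20,'punchhead')
blobs(cv2.inRange(hsv,(0,0,0),(180,255,60)),140,175,178,212,40,30,'cup')
# punch head by scene too
s=cam('scene'); hs=cv2.cvtColor(s['frame'],cv2.COLOR_BGR2HSV)
cv2.imwrite('pics/a.png',np.hstack([cv2.resize(f[160:235,200:280],None,fx=5,fy=5,interpolation=2),cv2.resize(f[175:250,320:400],None,fx=5,fy=5,interpolation=2)]))
# predicted corners of the stirrer
for q in ([205,160],[288,166],[284,231],[203,226]): print(onplane(c,[q],40)[0].round(0))
for q in ([233,180],[230,207]): print('w',onplane(c,[q],44)[0].round(1))
for q in ([261,183],[257,209]): print('s',onplane(c,[q],64)[0].round(1))
```

```text
nut [np.float64(329.0), np.float64(189.5)] [3, 14, 21] [ 520.3 -204.6   12. ] [328.6 188.4]
nut [np.float64(358.0), np.float64(183.5)] [11, 2, 15] [ 542.5 -301.1   12. ] [358.7 183.3]
nut [np.float64(376.5), np.float64(186.0)] [26, 7, 85] [ 535.3 -362.6   12. ] [379.1 185.3]
nut [np.float64(350.0), np.float64(195.5)] [11, 10, 64] [ 501.4 -273.9   12. ] [349.8 195.8]
nut [np.float64(371.0), np.float64(197.0)] [11, 11, 65] [ 497.8 -343.4   12. ] [370.7 197.1]
nut [np.float64(337.5), np.float64(211.5)] [10, 10, 64] [ 447.3 -232.1   12. ] [337.3 211.8]
nut [np.float64(356.5), np.float64(215.5)] [10, 10, 71] [ 435.2 -294.3   12. ] [356.4 215.5]
nut [np.float64(376.0), np.float64(218.0)] [11, 7, 47] [ 428.1 -358.4   12. ] [375.4 217.8]
nut [np.float64(337.0), np.float64(227.5)] [19, 4, 38] [ 394.5 -230.    12. ] [336.4 227.8]
wheel [np.float64(232.5), np.float64(180.0)] [18, 19, 200] [538.8 112.4  44. ] [233.  179.7]
wheel [np.float64(230.5), np.float64(206.0)] [18, 19, 208] [453.2 116.   44. ] [230.1 206.3]
bin [np.float64(341.5), np.float64(153.0)] [40, 31, 846] [ 641.5 -244.9   28. ] [340.8 154.3]
punchhead [np.float64(151.5), np.float64(187.0)] [12, 11, 97] [488.9 348.2 148. ] [151.1 187.3]
cup [np.float64(160.5), np.float64(196.5)] [24, 24, 321] [480.6 344.3  40. ] [160.3 197. ]
[605. 205.  40.]
[590. -67.  40.]
[377. -57.  40.]
[387. 202.  40.]
w [538.8 110.7  44. ]
w [450.  117.5  44. ]
s [526.2  19.5  64. ]
s [441.9  30.3  64. ]
```

View pics/a.png

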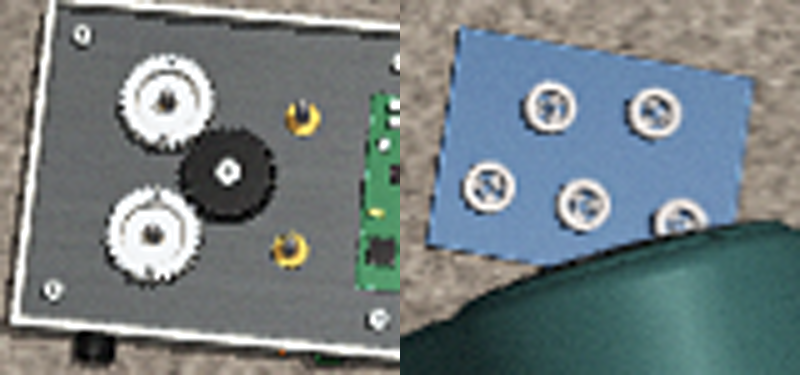

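Two wheels are fitted, so three nuts are spare. I'll square the tool to the world axes (tool x = -X, z = -Y), then go above the mat for a close look.

Request:
servo_tool(
  steps=[
    [[0,0,0],5.44,0.25],
    [[0,0,0],5.44,0.25],
    [[0,0,0],5.44,0.25],
    [[0,0,0],5.44,0.25],
  ],
)

```text
clock: 0.53
ee_pos: [222.4, -557.0, 217.2]
ee_rot: [[-1.0, -0.0, -0.005], [0.005, 0.001, -1.0], [0.0, -1.0, -0.001]]
force: [0.1, -0.9, 0.0]
grip_width: 64.2
```

Request:
servo_tool(
  steps=[
    [[-2.4,0,-2.6],0,0.25],
    [[-2.4,0,-2.6],0,0.25],
    [[-2.4,0,-2.6],0,0.25],
    [[-2.4,0,-2.6],0,0.25],
    [[-2.4,0,-2.6],0,0.25],
  ],
)

```text
clock: 0.95
ee_pos: [343.1, -425.8, 217.3]
ee_rot: [[-1.0, -0.0, -0.001], [0.001, 0.0, -1.0], [0.0, -1.0, -0.0]]
force: [-0.3, -1.4, 0.2]
grip_width: 54.8
```

Request:
servo_tool(
  steps=[
    [[-2.4,0,-2.6],0,0.25],
    [[-2.4,0,-2.6],0,0.25],
    [[-2.4,0,-2.6],0,0.25],
    [[-2.4,0,-2.6],0,0.25],
    [[0,0,0],0,0.25],
  ],
)

```text
clock: 1.37
ee_pos: [441.7, -318.6, 217.4]
ee_rot: [[-1.0, 0.002, 0.004], [-0.004, 0.003, -1.0], [-0.002, -1.0, -0.003]]
force: [0.0, -0.2, -0.4]
grip_width: 55.0
```

Run:
```python
from h import *
o=r.get_obs(); print(o['ee_rot'].round(3) if hasattr(o['ee_rot'],'round') else o['ee_rot'],o['ee_pos'],o['grip_width'],o['qpos'])
c=cam('wrist'); cv2.imwrite('pics/w1.png',c['frame']); print((-c['R'].T@c['t']).round(),c['R'].round(2).tolist())
```

```text
[[-1.     0.002  0.004]
 [-0.004  0.003 -1.   ]
 [-0.002 -1.    -0.003]] [ 441.65770106 -318.60021896  217.37119142] 54.990040918510275 [-0.7539316   0.27956113  1.63011694  0.00317745  1.23245707  0.81173742]
[ 519. -319.  385.] [[0.0, -1.0, -0.0], [-0.96, -0.0, 0.28], [-0.28, 0.0, -0.96]]
```

View pics/w1.png

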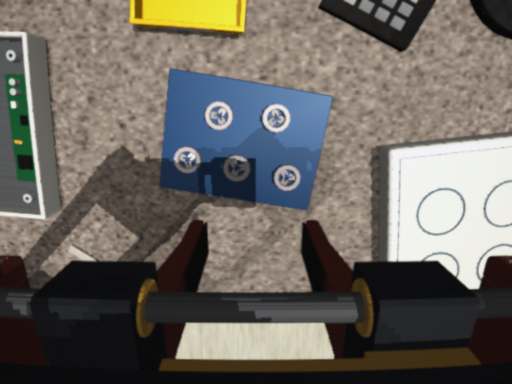

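The wrist view shows five upright nuts at about (218,116), (276,118), (187,159), (236,167) and (287,178). I'll measure them against the blue mat.

```bash
cat >> h.py <<'E'
def nuts(c,seeds,z=8,pad=22):
    """centre of each light ring: min enclosing circle of non-blue pixels within mat near a seed"""
    hsv=cv2.cvtColor(c['frame'],cv2.COLOR_BGR2HSV); out=[]
    for s in seeds:
        x,y=map(int,s); w=hsv[y-pad:y+pad,x-pad:x+pad]
        m=cv2.inRange(w,(0,0,70),(180,90,255)); m=cv2.morphologyEx(m,cv2.MORPH_OPEN,np.ones((2,2)))
        n,l,st,ce=cv2.connectedComponentsWithStats(m)
        i=1+np.argmax(st[1:,4]); (u,v),R=cv2.minEnclosingCircle(np.argwhere(l==i)[:,::-1].astype(np.float32))
        out.append(((u+x-pad,v+y-pad),R))
        P=onplane(c,[out[-1][0]],z)[0]; D=onplane(c,[(out[-1][0][0]+R,out[-1][0][1])],z)[0]
        print(np.round(out[-1][0],1),'R px',round(R,1),'P',P.round(1),'diam',round(2*np.linalg.norm(D-P),1))
E
python3 - <<'E'
from h import *
c=cam('wrist'); nuts(c,[(218,116),(276,118),(187,159),(236,167),(287,178)],10)
o=r.get_obs();print(o['ee_pos'],proj(c,[o['ee_pos']]))
E
```

```text
[217.  114.7] R px 15.0 P [ 499.8 -275.7   10. ] diam 36.3
[275.  116.9] R px 15.1 P [ 497.4 -345.8   10. ] diam 36.6
[185.7 158.6] R px 14.3 P [ 445.9 -234.7   10. ] diam 36.2
[235.5 166.4] R px 13.4 P [ 436.1 -297.3   10. ] diam 33.9
[285.5 176.5] R px 14.1 P [ 423.1 -360.8   10. ] diam 36.0
[ 438.94904472 -322.22976848  217.32614855] [[255.9259845  235.21377539]]
```

Request:
servo_tool(
  steps=[
    [[-0.2,3.15,-2.2],0,0.25],
    [[-0.2,3.15,-2.2],0,0.25],
    [[-0.2,3.15,-2.2],0,0.25],
    [[-0.2,3.15,-2.2],0,0.25],
    [[0,0,0],0,0.25],
  ],
)

```text
clock: 1.88
ee_pos: [441.0, -230.4, 86.4]
ee_rot: [[-1.0, -0.01, 0.0], [-0.0, 0.008, -1.0], [0.01, -1.0, -0.008]]
force: [-1.8, 1.4, -0.2]
grip_width: 54.9
```

Run:
```python
from h import *
o=r.get_obs(); print(o['ee_pos'],o['force'])
c=cam('wrist'); cv2.imwrite('pics/w2.png',c['frame']); print(proj(c,[[446.5,-234,10],[435.5,-296.5,10]]))
p=proj(c,[[446.5,-234,10]])[0]; nuts(c,[p],10,45)
```

```text
[ 440.98540472 -230.40192774   86.37905158] [-1.75831574  1.44859416 -0.17073108]
[[258.75648711 187.92762278]
 [332.2063197  200.38548923]]
[259.1 188.1] R px 20.7 P [ 446.3 -234.3   10. ] diam 34.7
```

View pics/w2.png

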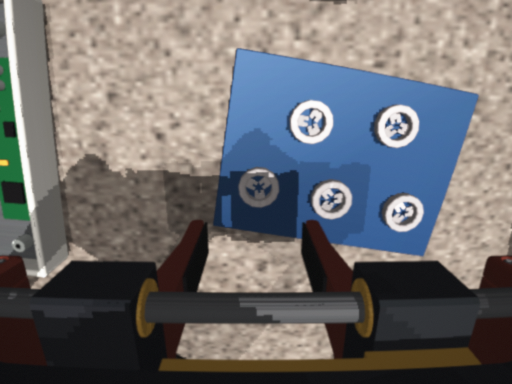

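The close view gives the nut at (259,188), which is (446.3, -234.3), in line with the first estimate. Now down.

Request:
servo_tool(
  steps=[
    [[0,2.3,0],0,0.25],
    [[0,2.3,0],0,0.25],
    [[0,2.2,0],0,0.25],
    [[0,0,0],0,0.25],
    [[0,0,0],0,0.25],
  ],
)

```text
clock: 2.35
ee_pos: [446.5, -237.1, 24.0]
ee_rot: [[-1.0, -0.0, -0.001], [0.001, -0.0, -1.0], [0.0, -1.0, 0.0]]
force: [-0.3, -0.1, 0.4]
grip_width: 54.6
```

Request:
servo_tool(
  steps=[
    [[0,0,0.0],0,-0.5],
    [[0,0,0],0,-0.5],
    [[0,0,0],0,-0.5],
    [[0,0,0],0,-0.5],
    [[0,0,0],0,-0.5],
  ],
  newtons=25,
)

```text
clock: 2.77
ee_pos: [446.9, -235.5, 24.2]
ee_rot: [[-1.0, 0.001, 0.0], [-0.0, -0.001, -1.0], [-0.001, -1.0, 0.001]]
force: [0.6, 0.3, 0.5]
grip_width: 25.1
```

Request:
servo_tool(
  steps=[
    [[0,-2,0],0,-0.5],
    [[0,-2.5,0],0,-0.5],
    [[0,-2.5,0],0,-0.5],
    [[0,-2,0],0,-0.5],
    [[0,0,0],0,-0.5],
  ],
)

```text
clock: 3.18
ee_pos: [448.8, -236.7, 117.3]
ee_rot: [[-1.0, 0.006, 0.0], [-0.0, -0.004, -1.0], [-0.006, -1.0, 0.004]]
force: [0.2, -1.0, -0.1]
grip_width: 22.0
```

Run:
```python
from h import *
o=r.get_obs(); print(o['ee_pos'],o['force'],o['grip_width'])
c=cam('wrist'); f=c['frame']; print(proj(c,[o['ee_pos']]))
cv2.imwrite('pics/w3.png',f)
```

```text
[ 448.8273943  -236.70830503  117.33773738] [ 0.22398084 -0.95090165 -0.14282851] 22.018360539453486
[[253.5119692  233.60814415]]
```

View pics/w3.png

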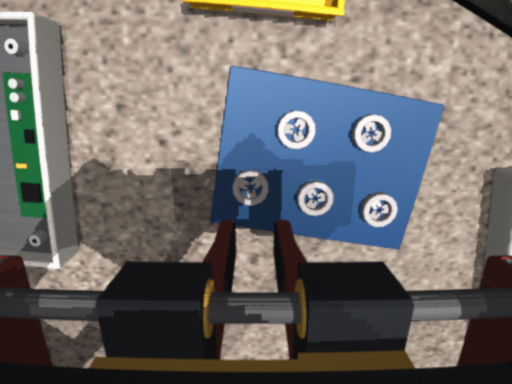

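The nut is still on the mat at (250,188), so the grip closed on nothing. I'll check where the nut and the fingertips really are.

Run:
```python
from h import *
o=r.get_obs(); e=np.array(o['ee_pos']); print(e,o['force'],o['grip_width'])
c=cam('wrist'); nuts(c,[(250,188)],10,32)
print('cam',(-c['R'].T@c['t']).round(1), (-c['R'].T@c['t']-e).round(1))
print(proj(c,[e,e-[0,0,19],e+[0,11,-19],e+[10,11,-19],e+[-10,11,-19]]).round(1))
t=cam('top'); f=t['frame']
hsv=cv2.cvtColor(f,cv2.COLOR_BGR2HSV)
print('tool in top',proj(t,[e]).round(1))
```

```text
[ 447.97524167 -236.16278216  115.54497878] [ 0.01320337 -0.50912081  0.65147974] 22.203096816920045
[251.7 187.8] R px 18.5 P [ 446.3 -234.4   10. ] diam 34.7
cam [ 525.3 -236.3  283.3] [ 77.3  -0.2 167.8]
[[253.5 233.6]
 [253.5 221.5]
 [236.9 221.5]
 [236.7 207.3]
 [237.2 235.3]]
tool in top [[343.9 205.9]]
```

Request:
servo_tool(
  steps=[
    [[0,2,0],0,0.25],
    [[0,2.5,0],0,0.25],
    [[0,2.5,0],0,0.25],
    [[0,2.0,0],0,0.25],
    [[0,0,0],0,0.25],
  ],
)

```text
clock: 3.75
ee_pos: [442.8, -232.7, 19.0]
ee_rot: [[-1.0, -0.008, -0.0], [0.0, 0.005, -1.0], [0.008, -1.0, -0.005]]
force: [0.4, 0.8, 0.2]
grip_width: 51.5
```

Request:
servo_tool(
  steps=[
    [[0,0,0],0,0.25],
    [[0,0.15,0],0,0.25],
    [[0,0,0],0,0.25],
    [[0,0.15,0],0,0.25],
    [[0,0,0],0,0.25],
  ],
)

```text
clock: 4.17
ee_pos: [447.0, -235.6, 21.2]
ee_rot: [[-1.0, 0.001, 0.0], [-0.0, -0.001, -1.0], [-0.001, -1.0, 0.001]]
force: [-0.3, 0.5, 0.5]
grip_width: 54.9
```

Run:
```python
from h import *
o=r.get_obs(); e=np.array(o['ee_pos']); print(e,o['force'],o['grip_width'],o['clock'])
c=cam('wrist'); s=cam('scene'); p=proj(s,[e])[0]; print(p); x,y=map(int,p)
a=cv2.resize(c['frame'],(400,300)); b=cv2.resize(s['frame'][y-38:y+37,x-50:x+50],(400,300),interpolation=2)
cv2.imwrite('pics/w4.png',np.hstack([a,b]))
```

```text
[ 446.96712743 -235.57259697   21.17720409] [-0.25352234  0.47986987  0.46603507] 54.885041808459334 4.1667
[298.3022742  165.88503078]
```

View pics/w4.png

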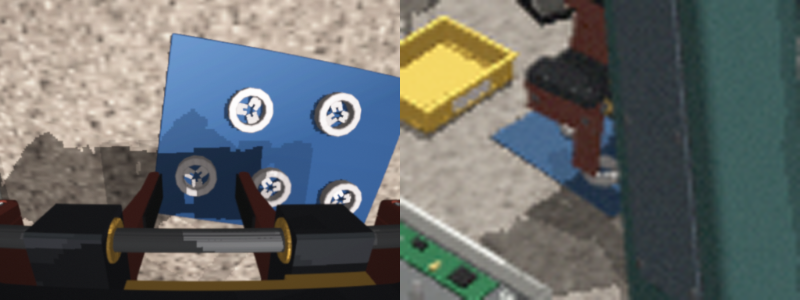

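Request:
servo_tool(
  steps=[
    [[0,0.2,0],0,0.25],
    [[0,0.0,0],0,0.25],
    [[0,0.2,0],0,0.25],
    [[0,0,0],0,0.25],
    [[0,0,0],0,0.25],
  ],
)

```text
clock: 4.68
ee_pos: [446.3, -235.1, 16.3]
ee_rot: [[-1.0, -0.0, 0.0], [-0.0, 0.0, -1.0], [0.0, -1.0, -0.0]]
force: [0.7, 0.7, 0.2]
grip_width: 54.9
```

Request:
servo_tool(
  steps=[
    [[0,0.1,0],0,-0.5],
    [[0,0,0],0,-0.5],
    [[0,0,0],0,-0.5],
    [[0,0,0],0,-0.5],
    [[0,0,0],0,-0.5],
  ],
)

```text
clock: 5.1
ee_pos: [446.4, -235.2, 15.5]
ee_rot: [[-1.0, -0.0, 0.0], [-0.0, 0.0, -1.0], [0.0, -1.0, -0.0]]
force: [0.6, 0.3, -0.5]
grip_width: 24.9
```

Run:
```python
from h import *
o=r.get_obs(); e=np.array(o['ee_pos']); print(e,o['grip_width'])
c=cam('wrist'); s=cam('scene'); p=proj(s,[e,e-[0,0,19],[446.3,-234.4,12]]); print(p); x,y=map(int,p[0])
print(proj(c,[e,e-[0,0,13],[446.3,-234.4,12]]))
a=cv2.resize(c['frame'][170:320,150:350],(400,300),interpolation=2); b=cv2.resize(s['frame'][y-26:y+26,x-35:x+35],(400,300),interpolation=2)
cv2.imwrite('pics/w5.png',np.hstack([a,b]))
```

```text
[ 446.43681698 -235.19319996   15.45225472] 24.942171478640137
[[298.22584939 167.27329604]
 [297.75599806 171.45545096]
 [298.0471001  168.16533581]]
[[253.50261582 233.58345459]
 [253.56628164 224.99465886]
 [252.22955764 231.39691326]]
```

View pics/w5.png

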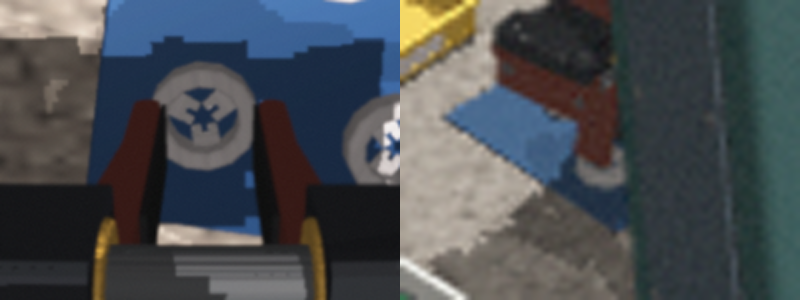

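The fingers close above the nut: its full rim shows beneath them at about (252,228). The tips are therefore higher than the text says. I'll open and go down, watching the force.

Request:
servo_tool(
  steps=[
    [[0,0,0],0,0.25],
    [[0,0,0],0,0.25],
    [[0,0,0],0,0.25],
    [[0,0,0],0,0.25],
    [[0,0.2,0],0,0.25],
  ],
)

```text
clock: 5.62
ee_pos: [446.6, -235.3, 13.6]
ee_rot: [[-1.0, 0.0, 0.0], [-0.0, -0.0, -1.0], [-0.0, -1.0, 0.0]]
force: [-0.9, 0.8, -0.3]
grip_width: 52.1
```

Request:
servo_tool(
  steps=[
    [[0,0,0],0,0.25],
    [[0,0.15,0],0,0.25],
    [[0,0,0],0,0.25],
    [[0,0,0],0,0.25],
  ],
)

```text
clock: 5.95
ee_pos: [446.3, -235.1, 11.8]
ee_rot: [[-1.0, -0.0, 0.0], [-0.0, 0.0, -1.0], [0.0, -1.0, -0.0]]
force: [0.2, -0.2, 0.1]
grip_width: 54.7
```

Request:
servo_tool(
  steps=[
    [[0,0.15,0],0,0.25],
    [[0,0,0],0,0.25],
    [[0,0.15,0],0,0.25],
    [[0,0,0],0,0.25],
    [[0,0,0],0,0.25],
  ],
)

```text
clock: 6.37
ee_pos: [446.3, -235.1, 8.9]
ee_rot: [[-1.0, -0.0, 0.0], [-0.0, 0.0, -1.0], [0.0, -1.0, -0.0]]
force: [0.4, 0.7, 0.0]
grip_width: 55.1
```

Request:
servo_tool(
  steps=[
    [[0,0.15,0],0,0.25],
    [[0,0,0],0,0.25],
    [[0,0.1,0],0,0.25],
    [[0,0,0],0,0.25],
    [[0,0,0],0,0.25],
  ],
)

```text
clock: 6.78
ee_pos: [446.4, -235.2, 6.4]
ee_rot: [[-1.0, -0.0, 0.0], [-0.0, 0.0, -1.0], [0.0, -1.0, -0.0]]
force: [-0.3, 0.2, 0.1]
grip_width: 55.1
```

Request:
servo_tool(
  steps=[
    [[0,0,0],0,-0.5],
    [[0,0,0],0,-0.5],
    [[0,0,0],0,-0.5],
    [[0,0,0],0,-0.5],
    [[0,0,0],0,-0.5],
  ],
)

```text
clock: 7.2
ee_pos: [446.8, -235.5, 7.1]
ee_rot: [[-1.0, 0.001, 0.0], [-0.0, -0.001, -1.0], [-0.001, -1.0, 0.001]]
force: [-0.9, -0.3, 8.8]
grip_width: 25.5
```

Closing raised Fz to 8.8 N, so the tips met the nut's top with the reported z at about 7. The tips are well short of where the text puts them. I'll raise, open, then go lower by force.

Request:
servo_tool(
  steps=[
    [[0,-0.5,0],0,-0.5],
    [[0,0,0],0,0.25],
    [[0,0,0],0,0.25],
    [[0,0,0],0,0.25],
    [[0,0,0],0,0.25],
  ],
)

```text
clock: 7.62
ee_pos: [446.3, -235.1, 11.3]
ee_rot: [[-1.0, -0.0, 0.0], [-0.0, 0.0, -1.0], [0.0, -1.0, -0.0]]
force: [0.2, 0.0, 0.6]
grip_width: 45.6
```

Run:
```python
from h import *
o=r.get_obs(); e=np.array(o['ee_pos']); print(e,o['grip_width'],o['force'])
c=cam('wrist'); print(c['K'][0,0],c['k1']); nuts(c,[proj(c,[[446.3,-234.4,12]])[0]],12,34)
cv2.imwrite('pics/w6.png',cv2.resize(c['frame'][170:320,150:350],(600,450),interpolation=2))
```

```text
[ 446.30134809 -235.0959582    11.31796272] 45.59576783533081 [0.21861499 0.01935035 0.56920604]
303.29548599681243 -0.061858188022604246
[255.2 231.9] R px 28.7 P [ 447.7 -236.1   12. ] diam 34.5
```

View pics/w6.png

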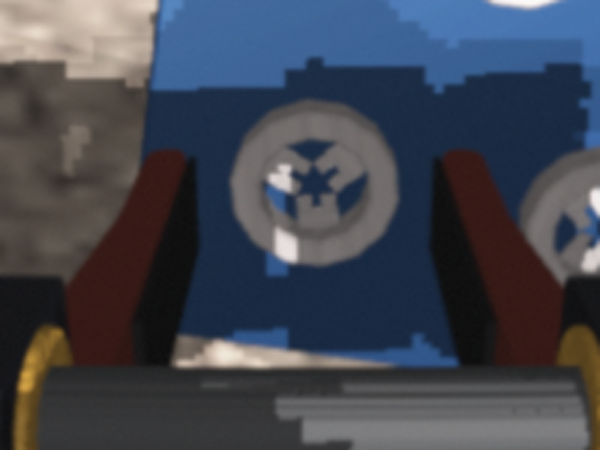

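Request:
servo_tool(
  steps=[
    [[0,0.4,0],0,0.1],
    [[0,0.4,0],0,0.1],
    [[0,0.2,0],0,0.1],
    [[0,0,0],0,0.1],
    [[0,0,0],0,0.1],
  ],
)

```text
clock: 8.08
ee_pos: [446.1, -235.0, 1.1]
ee_rot: [[-1.0, -0.001, -0.0], [0.0, 0.001, -1.0], [0.001, -1.0, -0.001]]
force: [-0.2, 0.1, 0.3]
grip_width: 48.3
```

Request:
servo_tool(
  steps=[
    [[0,0.1,0],0,0.1],
    [[0,0.1,0],0,0.1],
    [[0,0,0],0,0.1],
    [[0,0,0],0,0.1],
  ],
)

```text
clock: 8.42
ee_pos: [446.4, -235.2, -0.5]
ee_rot: [[-1.0, -0.0, 0.0], [-0.0, 0.0, -1.0], [0.0, -1.0, -0.0]]
force: [-0.5, -0.1, -0.4]
grip_width: 48.2
```

Request:
servo_tool(
  steps=[
    [[0,0.1,0],0,0.1],
    [[0,0,0],0,0.1],
    [[0,0,0],0,0.1],
  ],
)

```text
clock: 8.67
ee_pos: [446.4, -235.2, -1.6]
ee_rot: [[-1.0, -0.0, 0.0], [-0.0, 0.0, -1.0], [0.0, -1.0, -0.0]]
force: [1.0, -0.4, 0.2]
grip_width: 48.2
```

Request:
servo_tool(
  steps=[
    [[0,0.1,0],0,-0.5],
    [[0,0,0],0,-0.5],
    [[0,0,0],0,-0.5],
    [[0,0,0],0,-0.5],
    [[0,0,0],0,-0.5],
  ],
)

```text
clock: 9.08
ee_pos: [447.0, -235.5, -1.9]
ee_rot: [[-1.0, 0.001, -0.0], [0.0, -0.001, -1.0], [-0.001, -1.0, 0.001]]
force: [-0.7, 2.3, 7.2]
grip_width: 32.7
```

The opening stopped at 32.7, close to the 34 mm nut. Lift and check.

Request:
servo_tool(
  steps=[
    [[0,-0.5,0],0,-0.5],
    [[0,-1.5,0],0,-0.5],
    [[0,-3,0],0,-0.5],
    [[0,-4,0],0,-0.5],
    [[0,-3,0],0,-0.5],
  ],
)

```text
clock: 9.5
ee_pos: [446.2, -235.1, 119.5]
ee_rot: [[-1.0, -0.0, 0.0], [-0.0, 0.0, -1.0], [0.0, -1.0, -0.0]]
force: [1.1, -1.5, -0.1]
grip_width: 32.2
```

Run:
```python
from h import *
o=r.get_obs(); e=np.array(o['ee_pos']); print(e,o['grip_width'],o['force'])
c=cam('wrist'); 
cv2.imwrite('pics/w7.png',c['frame'])
```

```text
[ 446.24503328 -235.10140366  119.49362918] 32.153462952431056 [ 1.1375662  -1.54247132 -0.09743277]
```

View pics/w7.png

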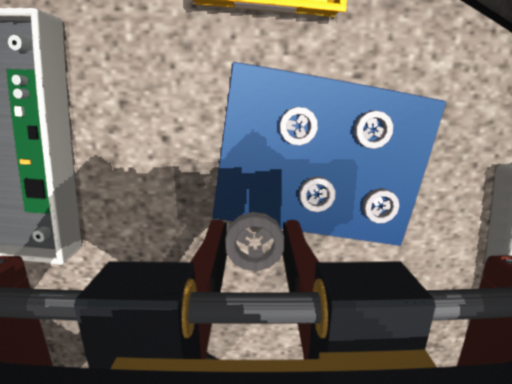

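The nut is held level at (254,240) between the fingers. Next I'll go in front of the near wheel to measure both shafts.

Request:
servo_tool(
  steps=[
    [[0.35,-0.25,-3.8],0,-0.5],
    [[0.35,-0.25,-3.8],0,-0.5],
    [[0.35,-0.25,-3.8],0,-0.5],
    [[0.35,-0.25,-3.8],0,-0.5],
    [[0.35,-0.25,-3.8],0,-0.5],
  ],
)

```text
clock: 9.97
ee_pos: [428.2, -43.7, 130.1]
ee_rot: [[-1.0, 0.0, -0.001], [0.001, 0.0, -1.0], [-0.0, -1.0, -0.0]]
force: [1.3, 0.4, -2.0]
grip_width: 32.4
```

Request:
servo_tool(
  steps=[
    [[0.35,-0.25,-3.9],0,-0.5],
    [[0.35,-0.25,-3.9],0,-0.5],
    [[0.35,-0.25,-3.9],0,-0.5],
    [[0.35,-0.25,-3.9],0,-0.5],
    [[0,0,0],0,-0.5],
  ],
)

```text
clock: 10.38
ee_pos: [413.7, 116.6, 140.4]
ee_rot: [[-1.0, 0.0, 0.005], [-0.005, 0.003, -1.0], [-0.0, -1.0, -0.003]]
force: [0.5, 0.9, -0.3]
grip_width: 32.4
```

Run:
```python
from h import *
o=r.get_obs(); e=np.array(o['ee_pos']); print(e,o['grip_width'],o['force'])
c=cam('wrist'); f=c['frame']; cv2.imwrite('pics/w8.png',f)
hsv=cv2.cvtColor(f,cv2.COLOR_BGR2HSV); m=cv2.inRange(hsv,(0,0,120),(180,40,255)); m=cv2.morphologyEx(m,cv2.MORPH_CLOSE,np.ones((3,3)))
n,l,s,ce=cv2.connectedComponentsWithStats(m)
for P in ([537,112,44],[451,116.5,44]): print('pred',proj(c,[P]))
for i in range(1,n):
    if s[i,4]>600:
        q=np.argwhere(l==i)[:,::-1].astype(np.float32); (u,v),R=cv2.minEnclosingCircle(q)
        print(s[i],(round(u,1),round(v,1)),round(R,1),onplane(c,[(u,v)],44).round(1),onplane(c,[(u+R,v)],44).round(1))
```

```text
[413.69342122 116.58917094 140.42125574] 32.408753710114 [ 0.46285179  0.88070005 -0.34335667]
pred [[260.41707738  41.29493371]]
pred [[254.37010592 147.38828295]]
[ 139    0  357  228 5951] (320.4, 102.0) 190.1 [[489.8  61.   44. ]] [[ 494.  -108.5   44. ]]
[ 226    0   78   77 4515] (264.0, 35.2) 41.0 [[541.6 109.2  44. ]] [[541.9  76.3  44. ]]
[ 221  107   72   71 3733] (256.2, 142.3) 35.9 [[455.5 114.9  44. ]] [[455.7  83.7  44. ]]
[  0 226  28  35 714] (13.0, 243.0) 21.4 [[355.  359.7  44. ]] [[355.6 336.1  44. ]]
[402 241  45  49 641] (428.5, 267.9) 27.4 [[330.9 -59.9  44. ]] [[330.3 -89.3  44. ]]
[  45  336   44   32 1025] (66.5, 353.0) 25.7 [[215.8 330.9  44. ]] [[217.8 299.7  44. ]]
```

View pics/w8.png

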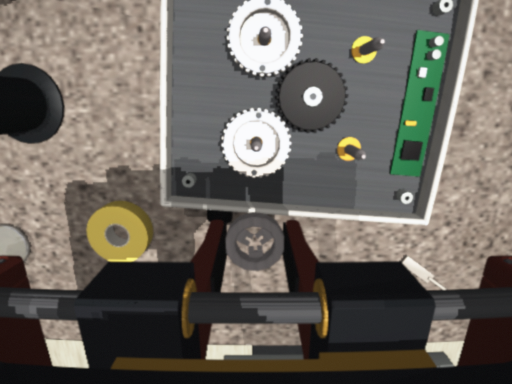

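Both wheels are clear: near wheel at (256,142), far wheel at (264,36), gear at (313,96). I'll repeat the measurement with the arm settled, including gear and top camera.

```bash
cat >> h.py <<'E'
def circ(m,seed,c,z):
    n,l,s,ce=cv2.connectedComponentsWithStats(m); x,y=seed
    d=[(np.abs(np.argwhere(l==i)-[y,x]).sum(1).min(),i) for i in range(1,n) if 100<s[i,4]<9000]
    i=min(d)[1]; h=cv2.convexHull(np.argwhere(l==i)[:,::-1].astype(np.int32))
    (u,v),ax,a=cv2.fitEllipse(h.astype(np.float32)); P=onplane(c,[(u,v)],z)[0]
    print((round(u,1),round(v,1)),np.round(ax,1),P.round(1)); return P
E
python3 - <<'E'
from h import *
o=r.get_obs(); e=np.array(o['ee_pos']); print(e)
for nm,sd in (('wrist',[(256,142),(264,36),(313,96)]),('top',[(230,206),(233,180),(246,195)])):
    c=cam(nm); hsv=cv2.cvtColor(c['frame'],cv2.COLOR_BGR2HSV)
    mw=cv2.inRange(hsv,(0,0,120 if nm=='wrist' else 190),(180,40,255)); md=cv2.inRange(hsv,(0,0,0),(180,255,50))
    for s in sd[:2]: circ(mw,s,c,44)
    circ(md,(sd[2][0]+(20 if nm=='wrist' else 6),sd[2][1]),c,45)
    print('->',onplane(c,[(256,146),(265,36)],64).round(1) if nm=='wrist' else '')
E
```

```text
[414.11927849 113.92946    140.17844213]
(252.9, 142.5) [69.8 71.4] [455.7 115.   44. ]
(261.3, 35.4) [77.6 82.1] [541.8 108.7  44. ]
(297.8, 98.9) [53.2 64.5] [492.6  77.6  45. ]
-> [[455.7 112.4  64. ]
 [537.6 106.3  64. ]]
(249.0, 193.6) [ 74.6 105.4] [495.   57.7  44. ]
(249.0, 193.6) [ 74.6 105.4] [495.   57.7  44. ]
(249.2, 229.3) [ 14.3 148.6] [379.4  53.9  45. ]
->
```

Near shaft is about (455, 115), far shaft about (540.5, 110). I'll set the first nut on the near shaft.

Request:
servo_tool(
  steps=[
    [[-2.1,0,-0.05],0,-0.5],
    [[-2.0,0,-0.05],0,-0.5],
    [[0,3,0],0,-0.5],
    [[0,3,0],0,-0.5],
    [[0,0,0],0,-0.5],
  ],
)

```text
clock: 10.95
ee_pos: [452.9, 109.4, 76.1]
ee_rot: [[-1.0, -0.008, -0.003], [0.003, -0.001, -1.0], [0.008, -1.0, 0.001]]
force: [-0.7, 0.1, -0.4]
grip_width: 32.5
```

Request:
servo_tool(
  steps=[
    [[0,0,0],0,-0.5],
    [[0,0.5,0],0,-0.5],
    [[0,0.5,0],0,-0.5],
    [[0,0,0],0,-0.5],
    [[0,0,0],0,-0.5],
  ],
)

```text
clock: 11.37
ee_pos: [456.3, 111.7, 70.6]
ee_rot: [[-1.0, 0.001, -0.0], [0.0, 0.0, -1.0], [-0.001, -1.0, -0.0]]
force: [0.1, 0.0, -0.5]
grip_width: 32.5
```

Request:
servo_tool(
  steps=[
    [[0.1,0,-0.33],0,-0.5],
    [[0,0,0],0,-0.5],
    [[0,0.6,0],0,-0.5],
    [[0,0.4,0],0,-0.5],
    [[0,0,0],0,-0.5],
  ],
)

```text
clock: 11.78
ee_pos: [454.2, 115.1, 59.2]
ee_rot: [[-1.0, -0.001, 0.0], [-0.0, -0.0, -1.0], [0.001, -1.0, 0.0]]
force: [-0.2, 0.1, 0.4]
grip_width: 32.2
```

Run:
```python
from h import *
o=r.get_obs(); e=np.array(o['ee_pos']); print(e,o['grip_width'],o['force'])
c=cam('wrist'); cv2.imwrite('pics/w9.png',cv2.resize(c['frame'][110:320,116:396],(800,600),interpolation=2))
print(proj(c,[[455,115,64],[455,115,44]]))
```

```text
[454.22559479 115.1092052   59.17228997] 32.20038872573364 [-0.15790096  0.11236795  0.4037911 ]
[[253.70796228 235.89633413]
 [253.78048697 222.54127645]]
```

View pics/w9.png

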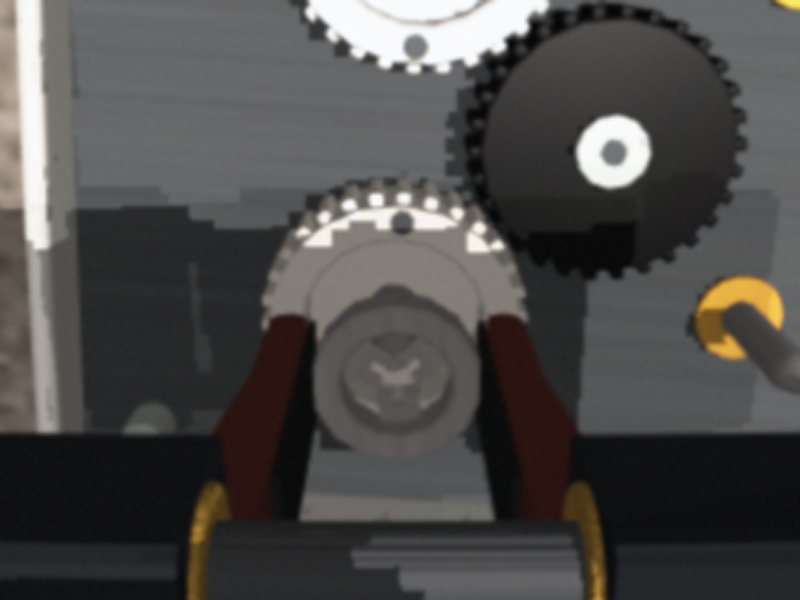

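The nut is centred over the wheel's recess: nut centre column 396, recess centre 395 in the crop. Now down.

Request:
servo_tool(
  steps=[
    [[0,0.3,0],0,-0.5],
    [[0,0.3,0],0,-0.5],
    [[0,0.2,0],0,-0.5],
    [[0,0,0],0,-0.5],
    [[0,0,0],0,-0.5],
  ],
)

```text
clock: 12.25
ee_pos: [454.7, 115.1, 51.8]
ee_rot: [[-1.0, -0.001, -0.0], [0.0, 0.0, -1.0], [0.001, -1.0, -0.0]]
force: [0.8, -0.0, -0.9]
grip_width: 32.2
```

Request:
servo_tool(
  steps=[
    [[0,0.2,0],0,-0.5],
    [[0,0,0],0,-0.5],
    [[0,0,0],0,-0.5],
  ],
)

```text
clock: 12.5
ee_pos: [454.6, 115.2, 49.9]
ee_rot: [[-1.0, -0.001, -0.0], [0.0, 0.0, -1.0], [0.001, -1.0, -0.0]]
force: [-0.8, 1.1, -1.7]
grip_width: 32.6
```

Request:
servo_tool(
  steps=[
    [[0,0.1,0],0,-0.5],
    [[0,0.1,0],0,-0.5],
    [[0,0.1,0],0,-0.5],
    [[0,0,0],0,-0.5],
    [[0,0,0],0,-0.5],
  ],
)

```text
clock: 12.92
ee_pos: [454.7, 115.3, 46.8]
ee_rot: [[-1.0, -0.0, -0.0], [0.0, 0.0, -1.0], [0.0, -1.0, -0.0]]
force: [-0.5, 3.1, -1.5]
grip_width: 32.5
```

Request:
servo_tool(
  steps=[
    [[0,0,0],0,0.1],
    [[0,0,0],0,0.1],
    [[0,0,0],0,0.1],
    [[0,0,0],0,0.1],
    [[0,-1.0,0],0,0.1],
  ],
)

```text
clock: 13.33
ee_pos: [453.9, 114.8, 56.0]
ee_rot: [[-1.0, -0.003, -0.0], [0.0, -0.0, -1.0], [0.003, -1.0, 0.0]]
force: [0.7, -0.5, 0.9]
grip_width: 48.1
```

Request:
servo_tool(
  steps=[
    [[0,-3,0],0,0.1],
    [[0,-3,0],0,0.1],
    [[1.5,-1.5,0],0,0.1],
    [[2,0,0],0,0.1],
    [[0,0,0],0,0.1],
  ],
)

```text
clock: 13.75
ee_pos: [416.7, 114.9, 132.6]
ee_rot: [[-1.0, -0.002, 0.0], [-0.0, -0.0, -1.0], [0.002, -1.0, 0.0]]
force: [-1.8, 0.6, -0.9]
grip_width: 48.5
```

Run:
```python
from h import *
o=r.get_obs(); e=np.array(o['ee_pos']); print(e,o['grip_width'],o['force'])
c=cam('wrist'); x,y=proj(c,[[455,115,55]])[0].astype(int); print(x,y)
cv2.imwrite('pics/w10.png',cv2.resize(c['frame'][0:240,126:396],(675,600),interpolation=2))
```

```text
[416.68673699 114.91057679 132.58980981] 48.47184361189713 [-1.80230665  0.60053575 -0.90502388]
253 149
```

View pics/w10.png

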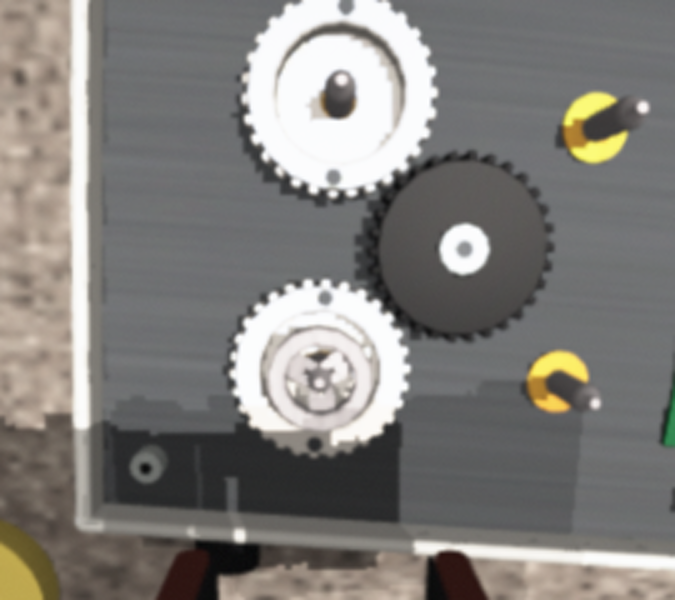

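The first nut hangs on the near shaft, with the tip showing at (318,381). The far shaft tip is at crop (341,78), i.e. pixel (262.4,31.2).

Run:
```python
from h import *
o=r.get_obs(); e=np.array(o['ee_pos']); print(e)
c=cam('wrist'); print(onplane(c,[(262.4,31.2),(253.2,152.4)],64).round(1))
t=cam('top'); f=t['frame']; hsv=cv2.cvtColor(f,cv2.COLOR_BGR2HSV)
m=cv2.inRange(hsv,(0,0,150),(180,90,255)); mm=np.zeros_like(m); mm[188:225,330:385]=m[188:225,330:385]
n,l,s,ce=cv2.connectedComponentsWithStats(mm)
for i in range(1,n):
    if s[i,4]>20: p=s[i]; print(onplane(t,[[p[0]+p[2]/2-.5,p[1]+p[3]/2-.5]],12)[0].round(1),p[4])
```

```text
[418.3690362  114.91626557 132.22975388]
[[543.5 108.6  64. ]
 [456.  115.3  64. ]]
[ 501.4 -273.9   12. ] 69
[ 497.8 -343.4   12. ] 75
[ 436.8 -294.4   12. ] 76
[ 424.8 -358.3   12. ] 89
```

Request:
servo_tool(
  steps=[
    [[-0.8,0,3.9],0,0.1],
    [[-0.8,0,3.9],0,0.1],
    [[-0.8,0,3.9],0,0.1],
    [[-0.8,0,3.9],0,0.1],
    [[-0.8,0,3.9],0,0.1],
  ],
)

```text
clock: 14.32
ee_pos: [461.0, -82.2, 131.4]
ee_rot: [[-1.0, 0.0, 0.0], [-0.0, 0.0, -1.0], [-0.0, -1.0, -0.0]]
force: [0.7, 0.8, 0.2]
grip_width: 48.3
```

Request:
servo_tool(
  steps=[
    [[-0.8,0,3.9],0,0.1],
    [[-0.8,0,3.9],0,0.1],
    [[-0.8,0,3.9],0,0.1],
    [[-0.8,0,3.9],0,0.1],
    [[-0.8,0,3.9],0,0.1],
  ],
)

```text
clock: 14.73
ee_pos: [500.5, -277.9, 131.0]
ee_rot: [[-1.0, -0.0, -0.001], [0.001, 0.0, -1.0], [0.0, -1.0, -0.0]]
force: [0.9, 0.4, 0.6]
grip_width: 48.4
```

Request:
servo_tool(
  steps=[
    [[0,2,0],0,0.1],
    [[0,3,0],0,0.1],
    [[0,3,0],0,0.1],
    [[0,0,0],0,0.1],
    [[0,0,0],0,0.1],
  ],
)

```text
clock: 15.15
ee_pos: [498.9, -274.5, 50.0]
ee_rot: [[-1.0, -0.004, -0.0], [0.0, 0.003, -1.0], [0.004, -1.0, -0.003]]
force: [0.6, 0.0, 0.1]
grip_width: 48.6
```

```bash
cat > n.py <<'E'
from h import *
import sys
o=r.get_obs(); e=np.array(o['ee_pos']); print(e.round(1),round(o['grip_width'],1),np.round(o['force'],1),round(o['clock'],1))
c=cam('wrist'); print('nut'); nuts(c,[proj(c,[[float(sys.argv[1]),float(sys.argv[2]),12]])[0]],12,40)
E
python3 n.py 500 -275.7
```

```text
[ 498.9 -274.5   50. ] 48.6 [0.6 0.  0.1] 15.2
nut
[255.4 208.2] R px 23.4 P [ 501.  -275.6   12. ] diam 33.7
```

Request:
servo_tool(
  steps=[
    [[-0.1,2,0],0,0.1],
    [[0,2,0],0,0.1],
    [[0,0.7,0],0,0.1],
    [[0,0,0],0,0.1],
    [[0,0,0],0,0.1],
  ],
)

```text
clock: 15.62
ee_pos: [501.7, -275.3, 6.1]
ee_rot: [[-1.0, 0.001, 0.0], [-0.0, -0.001, -1.0], [-0.001, -1.0, 0.001]]
force: [-0.6, -0.5, 1.0]
grip_width: 48.5
```

Request:
servo_tool(
  steps=[
    [[0,0,0],0,0.1],
    [[0,0.2,0],0,0.1],
    [[0,0,0],0,0.1],
    [[0,0.2,0],0,0.1],
    [[0,0,0],0,0.1],
  ],
)

```text
clock: 16.03
ee_pos: [500.9, -274.9, 1.0]
ee_rot: [[-1.0, 0.0, 0.0], [-0.0, -0.0, -1.0], [-0.0, -1.0, 0.0]]
force: [-1.0, 0.2, -0.3]
grip_width: 48.2
```

Request:
servo_tool(
  steps=[
    [[0,0.28,0],0,0.1],
    [[0,0,0],0,0.1],
    [[0,0,0],0,-0.5],
    [[0,0,0],0,-0.5],
    [[0,0,0],0,-0.5],
  ],
)

```text
clock: 16.45
ee_pos: [501.1, -275.0, -1.8]
ee_rot: [[-1.0, 0.0, -0.0], [0.0, -0.0, -1.0], [-0.0, -1.0, 0.0]]
force: [0.5, 0.5, 2.0]
grip_width: 33.0
```

Request:
servo_tool(
  steps=[
    [[0,0,0],0,-0.5],
    [[0,0,0],0,-0.5],
    [[0,-0.3,0],0,-0.5],
    [[0,0,0],0,-0.5],
    [[0,0,0],0,-0.5],
  ],
)

```text
clock: 16.87
ee_pos: [500.7, -274.7, 1.1]
ee_rot: [[-1.0, -0.0, -0.0], [0.0, 0.0, -1.0], [0.0, -1.0, -0.0]]
force: [0.2, 0.1, -0.2]
grip_width: 32.4
```

Request:
servo_tool(
  steps=[
    [[0,-2,0],0,-0.5],
    [[0,-3.5,0],0,-0.5],
    [[0,-4,0],0,-0.5],
    [[-0.4,-2,-2],0,-0.5],
    [[-0.4,0,-4],0,-0.5],
  ],
  newtons=40,
)

```text
clock: 17.28
ee_pos: [513.5, -219.9, 121.4]
ee_rot: [[-1.0, 0.01, -0.004], [0.004, -0.007, -1.0], [-0.01, -1.0, 0.007]]
force: [1.8, -0.4, -0.8]
grip_width: 32.3
```

Request:
servo_tool(
  steps=[
    [[-0.4,0,-4],0,-0.5],
    [[-0.4,0,-4],0,-0.5],
    [[-0.4,0,-4],0,-0.5],
    [[-0.5,0,-4],0,-0.5],
    [[-0.5,0,-4],0,-0.5],
  ],
)

```text
clock: 17.7
ee_pos: [530.4, -13.0, 116.1]
ee_rot: [[-1.0, -0.0, -0.0], [0.0, 0.0, -1.0], [0.0, -1.0, -0.0]]
force: [-0.3, 1.0, -0.5]
grip_width: 32.1
```

Request:
servo_tool(
  steps=[
    [[-0.5,0,-4],0,-0.5],
    [[-0.4,0,-4],0,-0.5],
    [[-0.3,0,-4],0,-0.5],
    [[0,0,0],0,-0.5],
    [[0,0,0],0,-0.5],
  ],
)

```text
clock: 18.12
ee_pos: [542.5, 107.2, 115.9]
ee_rot: [[-1.0, -0.0, 0.004], [-0.004, 0.0, -1.0], [0.0, -1.0, -0.0]]
force: [-0.0, -0.7, -0.9]
grip_width: 32.0
```

Request:
servo_tool(
  steps=[
    [[0,2.3,0],0,-0.5],
    [[0,2.3,0],0,-0.5],
    [[0,0,0],0,-0.5],
    [[0,0,0],0,-0.5],
    [[0,0,0],0,-0.5],
  ],
)

```text
clock: 18.53
ee_pos: [543.2, 104.1, 70.8]
ee_rot: [[-1.0, 0.0, -0.001], [0.001, -0.0, -1.0], [-0.0, -1.0, 0.0]]
force: [0.1, -0.7, 0.0]
grip_width: 32.4
```

Run:
```python
from h import *
o=r.get_obs(); e=np.array(o['ee_pos']); print(e,o['grip_width'],o['force'])
c=cam('wrist'); f=c['frame']; hsv=cv2.cvtColor(f,cv2.COLOR_BGR2HSV)
# held nut centre and gap-free check: grey ring near TCP
print(proj(c,[e,[543,109,64]]))
cv2.imwrite('pics/w11.png',cv2.resize(f[110:320,116:396],(800,600),interpolation=2))
```

```text
[543.2111627  104.05567466  70.76371656] 32.40609699088301 [ 0.14044842 -0.68699723  0.02899765]
[[253.52901925 233.57891055]
 [245.64795828 229.29722112]]
```

Correct y by +4.9 mm, then descend in stages.

Request:
servo_tool(
  steps=[
    [[0,0,-0.49],0,-0.5],
    [[0,0,0],0,-0.5],
    [[0,0.6,0],0,-0.5],
    [[0,0.4,0],0,-0.5],
    [[0,0,0],0,-0.5],
  ],
)

```text
clock: 19.0
ee_pos: [542.2, 110.0, 59.4]
ee_rot: [[-1.0, -0.001, 0.0], [-0.0, -0.0, -1.0], [0.001, -1.0, 0.0]]
force: [-0.6, -0.4, -0.6]
grip_width: 32.0
```

Request:
servo_tool(
  steps=[
    [[0,0.3,0],0,-0.5],
    [[0,0.3,0],0,-0.5],
    [[0,0.2,0],0,-0.5],
    [[0,0,0],0,-0.5],
    [[0,0,0],0,-0.5],
  ],
)

```text
clock: 19.42
ee_pos: [542.6, 109.9, 51.9]
ee_rot: [[-1.0, -0.001, 0.0], [-0.0, 0.0, -1.0], [0.001, -1.0, -0.0]]
force: [0.3, -0.7, -1.1]
grip_width: 32.1
```

Request:
servo_tool(
  steps=[
    [[0,0.2,0],0,-0.5],
    [[0,0.2,0],0,-0.5],
    [[0,0.1,0],0,-0.5],
    [[0,0,0],0,-0.5],
    [[0,0,0],0,-0.5],
  ],
)

```text
clock: 19.83
ee_pos: [543.5, 110.1, 47.6]
ee_rot: [[-1.0, 0.001, -0.0], [0.0, 0.0, -1.0], [-0.001, -1.0, -0.0]]
force: [-0.1, 0.9, 5.1]
grip_width: 32.3
```

Fz 5.1 N: the nut's tongues have met the taper. Release and back off.

Request:
servo_tool(
  steps=[
    [[0,0,0],0,0.1],
    [[0,0,0],0,0.1],
    [[0,0,0],0,0.1],
    [[0,0,0],0,0.1],
    [[0,-1.0,0],0,0.1],
  ],
  newtons=25,
)

```text
clock: 20.25
ee_pos: [541.3, 109.8, 55.8]
ee_rot: [[-1.0, -0.004, -0.0], [0.0, -0.0, -1.0], [0.004, -1.0, 0.0]]
force: [0.3, 0.3, 0.0]
grip_width: 48.3
```

Request:
servo_tool(
  steps=[
    [[0,-3,0],0,0.1],
    [[0,-3,0],0,0.1],
    [[2,-1,0],0,0.1],
    [[3,0,0],0,0.1],
    [[3,0,0],0,0.1],
  ],
)

```text
clock: 20.67
ee_pos: [463.8, 110.0, 128.9]
ee_rot: [[-1.0, 0.004, -0.0], [0.0, 0.0, -1.0], [-0.004, -1.0, -0.0]]
force: [-0.4, -0.4, -0.9]
grip_width: 48.1
```

Run:
```python
from h import *
o=r.get_obs(); e=np.array(o['ee_pos']); print(e,o['grip_width'],o['force'])
c=cam('wrist'); f=c['frame']; hsv=cv2.cvtColor(f,cv2.COLOR_BGR2HSV)
print(proj(c,[[543,109,55],[455.5,115,55]]))
t=cam('top'); 
a=cv2.resize(f[40:260,126:376],(440,387),interpolation=2); b=cv2.resize(t['frame'][180:230,325:390],(360,277),interpolation=2); b=np.vstack([b,np.zeros((110,360,3),np.uint8)])
cv2.imwrite('pics/w12.png',np.hstack([a,b]))
hs=cv2.cvtColor(t['frame'],cv2.COLOR_BGR2HSV)
m=cv2.inRange(hs,(0,0,150),(180,90,255)); mm=np.zeros_like(m); mm[188:225,330:385]=m[188:225,330:385]
n,l,s,ce=cv2.connectedComponentsWithStats(mm)
for i in range(1,n):
    if s[i,4]>20: p=s[i]; print(onplane(t,[[p[0]+p[2]/2-.5,p[1]+p[3]/2-.5]],12)[0].round(1),p[4])
```

```text
[463.77420773 110.04074467 128.87786787] 48.130639704322185 [-0.41284521 -0.4174458  -0.90255818]
[[254.99450139  97.87158223]
 [247.99107595 205.62223392]]
[ 497.8 -343.4   12. ] 78
[ 435.2 -296.    12. ] 79
[ 424.8 -358.3   12. ] 91
```

View pics/w12.png

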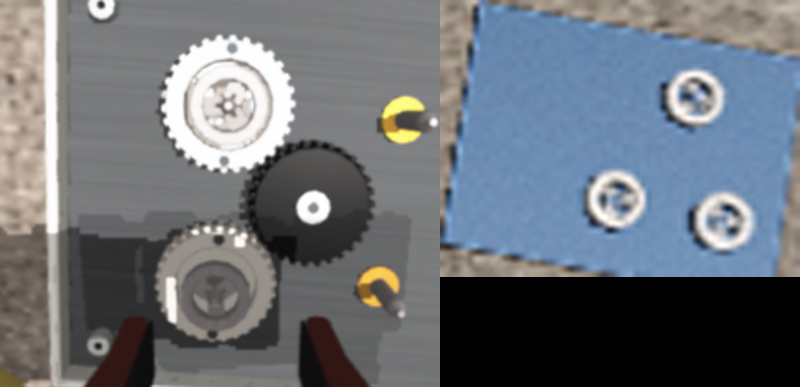

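Both nuts hang on their shafts, at crop (228,105) and (215,290), and the three spares are untouched. Next, go in front of the punch and measure its head.

Request:
servo_tool(
  steps=[
    [[0,-3.5,0],0,0.1],
    [[0,-3.5,0],0,0.5],
    [[0.5,0,-3.9],0,0.5],
    [[0.5,0,-3.9],0,0.5],
    [[0.5,0,-3.9],0,0.5],
  ],
)

```text
clock: 21.18
ee_pos: [449.2, 228.2, 199.0]
ee_rot: [[-1.0, 0.003, -0.003], [0.003, 0.001, -1.0], [-0.003, -1.0, -0.001]]
force: [0.3, 0.5, -0.3]
grip_width: 65.3
```

Request:
servo_tool(
  steps=[
    [[0.5,0,-3.9],0,0.5],
    [[0.5,0,-3.9],0,0.5],
    [[0.5,0,-3.9],0,0.5],
    [[0,0,0],0,0.5],
    [[0,0,0],0,0.5],
  ],
)

```text
clock: 21.6
ee_pos: [432.9, 346.1, 197.5]
ee_rot: [[-1.0, 0.001, 0.004], [-0.004, 0.001, -1.0], [-0.001, -1.0, -0.001]]
force: [-0.2, -0.4, 0.0]
grip_width: 66.1
```

```bash
cat > p.py <<'E'
from h import *
o=r.get_obs(); e=np.array(o['ee_pos']); print(e.round(1),round(o['grip_width'],1),np.round(o['force'],1))
for nm in ('wrist','top'):
    c=cam(nm); hsv=cv2.cvtColor(c['frame'],cv2.COLOR_BGR2HSV)
    m=cv2.inRange(hsv,(0,130,110),(8,255,255))|cv2.inRange(hsv,(172,130,110),(180,255,255))
    n,l,s,ce=cv2.connectedComponentsWithStats(m)
    for i in range(1,n):
        if s[i,4]>60:
            (u,v),ax,a=cv2.fitEllipse(cv2.convexHull(np.argwhere(l==i)[:,::-1].astype(np.int32)).astype(np.float32))
            P=onplane(c,[(u,v)],148)[0]; D=onplane(c,[(u+max(ax)/2,v)],148)[0]
            if 400<P[0]<600 and 250<P[1]<450: print(nm,(round(u,1),round(v,1)),np.round(ax,1),P.round(1),'diam',2*np.linalg.norm(D-P).round(1))
    cv2.imwrite(f'pics/p_{nm}.png',c['frame'])
E
python3 p.py
```

```text
[432.9 346.1 197.5] 66.1 [-0.2 -0.4  0. ]
wrist (250.7, 130.1) [46.8 47. ] [489.7 348.3 148. ] diam 33.2
```

Head at (489.7, 348.3); the top view gave (488.9, 348.2).

Request:
servo_tool(
  steps=[
    [[-2.8,0,0],0,0.5],
    [[-2.9,0,0],0,0.5],
    [[0,0,0],0,0.5],
    [[0,0,0],0,0.5],
    [[0,0,0],0,0.5],
  ],
)

```text
clock: 22.12
ee_pos: [489.6, 342.4, 197.0]
ee_rot: [[-1.0, -0.001, -0.002], [0.002, -0.001, -1.0], [0.001, -1.0, 0.001]]
force: [-0.5, 0.3, -0.1]
grip_width: 65.9
```

Request:
servo_tool(
  steps=[
    [[0,0,-0.59],0,0.5],
    [[0,3,0],0,0.5],
    [[0,3,0],0,0.5],
    [[0,2.5,0],0,0.5],
    [[0,0,0],0,0.5],
  ],
)

```text
clock: 22.53
ee_pos: [485.5, 348.0, 107.7]
ee_rot: [[-1.0, -0.008, 0.0], [-0.0, -0.004, -1.0], [0.008, -1.0, 0.004]]
force: [-0.7, -0.9, -0.4]
grip_width: 66.1
```

Request:
servo_tool(
  steps=[
    [[0,0,0],0,0.5],
    [[0,0,0],0,0.5],
    [[0,0.5,0],0,0.5],
    [[0,0,0],0,0.5],
    [[0,0,0],0,0.5],
  ],
)

```text
clock: 22.95
ee_pos: [490.4, 350.2, 108.2]
ee_rot: [[-1.0, 0.001, 0.0], [-0.0, 0.001, -1.0], [-0.001, -1.0, -0.001]]
force: [0.0, -0.3, 1.1]
grip_width: 65.5
```

Request:
servo_tool(
  steps=[
    [[0,0.4,0.15],0,0.5],
    [[0,0,0],0,0.5],
    [[0,0,0],0,-1],
    [[0,0,0],0,-1],
    [[0,0,0],0,-1],
  ],
  newtons=40,
)

```text
clock: 23.37
ee_pos: [489.9, 348.4, 103.2]
ee_rot: [[-1.0, -0.0, -0.0], [0.0, 0.0, -1.0], [0.0, -1.0, -0.0]]
force: [0.6, 0.1, 0.4]
grip_width: 49.5
```

Request:
servo_tool(
  steps=[
    [[0,0,0],0,-1],
    [[0,0,0],0,-1],
    [[0,0,0],0,-1],
    [[0,0,0],0,-1],
    [[0,0,0],0,-1],
  ],
)

```text
clock: 23.78
ee_pos: [489.9, 348.5, 103.2]
ee_rot: [[-1.0, 0.0, 0.0], [-0.0, 0.0, -1.0], [-0.0, -1.0, -0.0]]
force: [1.0, 0.6, -0.5]
grip_width: 31.8
```

Request:
servo_tool(
  steps=[
    [[0,0,0],0,-1],
    [[0,0,0],0,-1],
    [[0,0,0],0,-1],
    [[0,0,0],0,-1],
    [[0,0,0],0,-1],
  ],
)

```text
clock: 24.2
ee_pos: [489.9, 348.5, 103.2]
ee_rot: [[-1.0, 0.0, 0.0], [-0.0, 0.0, -1.0], [-0.0, -1.0, -0.0]]
force: [0.2, 0.5, 0.0]
grip_width: 32.2
```

Run:
```python
from h import *
o=r.get_obs(); e=np.array(o['ee_pos']); print(e,o['grip_width'],o['force'])
c=cam('wrist'); s=cam('scene'); x,y=proj(s,[[489.7,348.3,130]])[0].astype(int)
a=cv2.resize(c['frame'][130:330,130:380],(400,320),interpolation=2); b=cv2.resize(s['frame'][y-50:y+46,x-60:x+60],(400,320),interpolation=2)
cv2.imwrite('pics/w13.png',np.hstack([a,b]))
```

```text
[489.92366401 348.45157299 103.22903152] 32.17706030326665 [0.22088893 0.4785046  0.02665352]
```

View pics/w13.png

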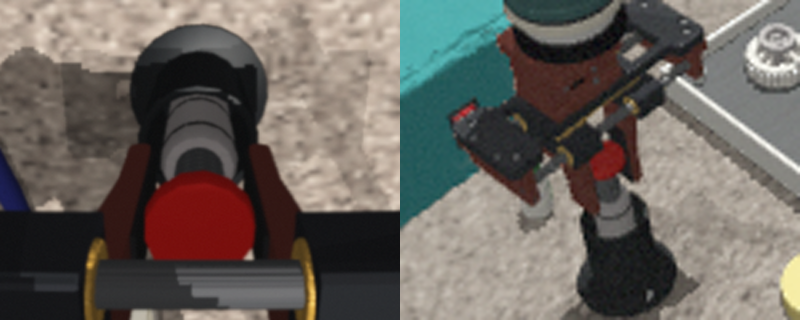

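The pads closed on the red head: width 32 reads the same as the 34 mm nut. I'll open a little, go down to the shoulder by force, and try the neck.

Request:
servo_tool(
  steps=[
    [[0,0,0],0,0.1],
    [[0,0,0],0,0.1],
    [[0,0,0],0,0.1],
    [[0,0.3,0],0,0.1],
    [[0,0,0],0,0.1],
  ],
)

```text
clock: 24.72
ee_pos: [489.6, 348.2, 99.7]
ee_rot: [[-1.0, -0.001, 0.0], [-0.0, -0.0, -1.0], [0.001, -1.0, 0.0]]
force: [-0.3, 0.2, -0.3]
grip_width: 48.3
```

Request:
servo_tool(
  steps=[
    [[0,0.2,0],0,0.1],
    [[0,0,0],0,0.1],
    [[0,0.2,0],0,0.1],
    [[0,0,0],0,0.1],
    [[0,0,0],0,0.1],
  ],
)

```text
clock: 25.13
ee_pos: [489.8, 348.3, 96.1]
ee_rot: [[-1.0, -0.0, -0.0], [0.0, -0.0, -1.0], [0.0, -1.0, 0.0]]
force: [0.1, 0.1, 0.7]
grip_width: 48.4
```

Request:
servo_tool(
  steps=[
    [[0,0,0],0,-1],
    [[0,0,0],0,-1],
    [[0,0,0],0,-1],
    [[0,0,0],0,-1],
    [[0,0,0],0,-1],
  ],
)

```text
clock: 25.55
ee_pos: [489.9, 348.4, 96.3]
ee_rot: [[-1.0, 0.0, -0.0], [0.0, 0.0, -1.0], [-0.0, -1.0, -0.0]]
force: [0.3, -0.2, 0.5]
grip_width: 32.1
```

Request:
servo_tool(
  steps=[
    [[0,0,0],0,0.0],
    [[0,0,0],0,0.0],
    [[0,-0.4,0],0,0.0],
    [[0,0,0],0,0.0],
    [[0,0,0],0,-1],
  ],
)

```text
clock: 25.97
ee_pos: [490.2, 348.5, 100.6]
ee_rot: [[-1.0, 0.001, 0.0], [-0.0, 0.0, -1.0], [-0.001, -1.0, -0.0]]
force: [0.6, 0.9, -0.4]
grip_width: 40.2
```

Request:
servo_tool(
  steps=[
    [[0,0,0],0,-1],
    [[0,0,0],0,-1],
    [[0,0,0],0,-1],
    [[0,0,0],0,-1],
    [[0,0,0],0,-1],
  ],
)

```text
clock: 26.38
ee_pos: [490.0, 348.5, 100.3]
ee_rot: [[-1.0, 0.0, -0.0], [0.0, 0.0, -1.0], [-0.0, -1.0, -0.0]]
force: [-0.2, 0.4, 2.2]
grip_width: 32.1
```

Every height closes on the head, so the pads are longer than the neck. I'll hold the head centred in the pads with a firm grip instead. The drive is straight down, and the bore on the shaft keeps the punch upright.

Request:
servo_tool(
  steps=[
    [[0,0,0],0,0.0],
    [[0,0,0],0,0.0],
    [[0,-1.0,0],0,0.0],
    [[0,-0.5,0],0,0.0],
    [[0,0,0],0,0],
  ],
  newtons=60,
)

```text
clock: 26.8
ee_pos: [490.9, 349.0, 116.9]
ee_rot: [[-1.0, 0.002, 0.0], [-0.0, 0.001, -1.0], [-0.002, -1.0, -0.001]]
force: [0.4, 0.7, -0.3]
grip_width: 43.9
```

Request:
servo_tool(
  steps=[
    [[0,0,0],0,-1],
    [[0,0,0],0,-1],
    [[0,0,0],0,-1],
    [[0,0,0],0,-1],
    [[0,0,0],0,-1],
  ],
)

```text
clock: 27.22
ee_pos: [490.1, 348.5, 115.4]
ee_rot: [[-1.0, 0.0, 0.0], [-0.0, 0.0, -1.0], [-0.0, -1.0, -0.0]]
force: [-0.2, 0.5, 3.4]
grip_width: 31.6
```

Request:
servo_tool(
  steps=[
    [[0,-0.5,0],0,-1],
    [[0,-0.5,0],0,-1],
    [[0,-1,0],0,-1],
    [[0,-1,0],0,-1],
    [[0,0,0],0,-1],
  ],
)

```text
clock: 27.63
ee_pos: [491.3, 349.2, 147.8]
ee_rot: [[-1.0, 0.003, 0.0], [-0.0, 0.002, -1.0], [-0.003, -1.0, -0.002]]
force: [0.7, 0.7, -2.6]
grip_width: 31.9
```

```bash
python3 p.py
```

```text
[491.3 349.2 147.8] 31.9 [ 0.7  0.7 -2.6]
wrist (254.3, 260.7) [55.9 62.1] [473.  348.8 148. ] diam 38.6
```

Fz -2.6 N shows the punch is lifted. Punch end z = ee z - 107.4. Now clear the cup and carry it to the near shaft.

Request:
servo_tool(
  steps=[
    [[0,-2,0],0,-1],
    [[0,-2,0],0,-1],
    [[0,-2,0],0,-1],
    [[0,0,0],0,-1],
    [[0,0,0],0,-1],
  ],
)

```text
clock: 28.15
ee_pos: [490.5, 348.7, 205.7]
ee_rot: [[-1.0, 0.002, 0.0], [-0.0, 0.001, -1.0], [-0.002, -1.0, -0.001]]
force: [-0.6, 0.8, -2.4]
grip_width: 31.4
```

Request:
servo_tool(
  steps=[
    [[0.3,0,2],0,-1],
    [[0.45,0,3],0,-1],
    [[0.45,0,3],0,-1],
    [[0.45,0,3],0,-1],
    [[0.45,0,3],0,-1],
  ],
)

```text
clock: 28.57
ee_pos: [467.1, 206.8, 203.1]
ee_rot: [[-1.0, -0.003, 0.001], [-0.001, -0.001, -1.0], [0.003, -1.0, 0.001]]
force: [1.6, -0.2, -2.3]
grip_width: 31.8
```

Request:
servo_tool(
  steps=[
    [[0.45,0,3],0,-1],
    [[0.45,0,3],0,-1],
    [[0.4,0,2.3],0,-1],
    [[0.1,0,1],0,-1],
    [[0,0,0],0,-1],
  ],
)

```text
clock: 28.98
ee_pos: [453.5, 113.6, 203.8]
ee_rot: [[-1.0, -0.003, -0.003], [0.003, -0.001, -1.0], [0.003, -1.0, 0.001]]
force: [0.7, -0.3, -2.8]
grip_width: 31.3
```

Request:
servo_tool(
  steps=[
    [[0,0,0],0,-1],
    [[0,0,0],0,-1],
  ],
)

```text
clock: 29.15
ee_pos: [455.0, 116.2, 204.7]
ee_rot: [[-1.0, -0.001, 0.0], [-0.0, 0.001, -1.0], [0.001, -1.0, -0.001]]
force: [0.3, -0.3, -3.6]
grip_width: 31.6
```

Run:
```python
from h import *
o=r.get_obs(); e=np.array(o['ee_pos']); print(e,o['grip_width'],o['force'],np.round(o['wrist_torque'],2))
c=cam('wrist'); f=c['frame']; cv2.imwrite('pics/w14.png',f); hsv=cv2.cvtColor(f,cv2.COLOR_BGR2HSV)
z0=e[2]-107.4
print('end should project',proj(c,[[e[0],e[1],z0],[e[0],e[1],z0+96],[e[0],e[1],z0+140]]).round(1))
print('nut on shaft',proj(c,[[455.5,115.2,61]]).round(1))
for n in ('scene',):
    s=cam(n); print(proj(s,[[e[0],e[1],z0],[e[0],e[1],z0+140],[455.5,115.2,64]]).round(1)); cv2.imwrite('pics/s14.png',s['frame'])
```

```text
[454.98307693 116.24504529 204.68474244] 31.584907496818712 [ 0.26554526 -0.30418798 -3.63581055] [ 0.07  0.   -0.04]
end should project [[253.9 184.9]
 [253.6 226. ]
 [253.2 261.3]]
nut on shaft [[255.  175.1]]
[[230.1 204. ]
 [228.7 165.7]
 [230.5 211.9]]
```

Request:
servo_tool(
  steps=[
    [[0,1,0.1],0,-1],
    [[0,1,0],0,-1],
    [[0,1,0],0,-1],
    [[0,0,0],0,-1],
    [[0,0,0],0,-1],
  ],
)

```text
clock: 29.67
ee_pos: [453.9, 114.6, 174.0]
ee_rot: [[-1.0, -0.003, 0.0], [-0.0, -0.0, -1.0], [0.003, -1.0, 0.0]]
force: [1.0, -0.7, -2.9]
grip_width: 31.1
```

Request:
servo_tool(
  steps=[
    [[0,0.2,0],0,-1],
    [[0,0.2,0],0,-1],
    [[0,0,0],0,-1],
    [[0,0.1,0],0,-1],
    [[0,0,0],0,-1],
  ],
)

```text
clock: 30.08
ee_pos: [455.0, 114.4, 170.3]
ee_rot: [[-1.0, 0.0, -0.0], [0.0, 0.0, -1.0], [-0.0, -1.0, -0.0]]
force: [-0.1, 0.6, -2.0]
grip_width: 32.1
```

Request:
servo_tool(
  steps=[
    [[0,0.15,0],0,-1],
    [[0,0.15,0],0,-1],
    [[0,0.1,0],0,-1],
    [[0,0,0],0,-1],
    [[0,0,0],0,-1],
  ],
)

```text
clock: 30.5
ee_pos: [455.1, 114.4, 166.3]
ee_rot: [[-1.0, 0.0, 0.0], [-0.0, 0.0, -1.0], [-0.0, -1.0, -0.0]]
force: [0.8, -0.1, 0.0]
grip_width: 31.5
```

Request:
servo_tool(
  steps=[
    [[0,0.15,0],0,-1],
    [[0,0.15,0],0,-1],
    [[0,0.1,0],0,-1],
    [[0,0,0],0,-1],
    [[0,0,0],0,-1],
  ],
)

```text
clock: 30.92
ee_pos: [454.4, 114.4, 161.8]
ee_rot: [[-1.0, -0.001, -0.0], [0.0, 0.0, -1.0], [0.001, -1.0, -0.0]]
force: [-0.3, -0.0, -2.0]
grip_width: 31.6
```

Request:
servo_tool(
  steps=[
    [[0,0.15,0],0,-1],
    [[0,0.15,0],0,-1],
    [[0,0.15,0],0,-1],
    [[0,0,0],0,-1],
    [[0,0,0],0,-1],
  ],
)

```text
clock: 31.33
ee_pos: [455.3, 114.4, 157.9]
ee_rot: [[-1.0, 0.001, -0.0], [0.0, 0.0, -1.0], [-0.001, -1.0, -0.0]]
force: [0.3, 0.2, -0.3]
grip_width: 31.8
```

Request:
servo_tool(
  steps=[
    [[0,0.15,0],0,-1],
    [[0,0.15,0],0,-1],
    [[0,0.15,0],0,-1],
    [[0,0,0],0,-1],
    [[0,0,0],0,-1],
  ],
)

```text
clock: 31.75
ee_pos: [454.8, 114.4, 153.0]
ee_rot: [[-1.0, -0.0, 0.0], [-0.0, 0.0, -1.0], [0.0, -1.0, -0.0]]
force: [0.6, 0.3, 0.1]
grip_width: 31.5
```

Request:
servo_tool(
  steps=[
    [[0,0.15,0],0,-1],
    [[0,0.15,0],0,-1],
    [[0,0.1,0],0,-1],
    [[0,0,0],0,-1],
    [[0,0,0],0,-1],
  ],
)

```text
clock: 32.17
ee_pos: [456.6, 114.6, 150.3]
ee_rot: [[-1.0, 0.003, -0.0], [0.0, 0.0, -1.0], [-0.003, -1.0, -0.0]]
force: [0.2, 0.5, 10.9]
grip_width: 31.6
```

Request:
servo_tool(
  steps=[
    [[0,0.1,0],0,-1],
    [[0,0.1,0],0,-1],
    [[0,0,0],0,-1],
    [[0,0,0],0,-1],
  ],
)

```text
clock: 32.5
ee_pos: [458.2, 114.6, 149.4]
ee_rot: [[-1.0, 0.007, 0.0], [-0.0, 0.001, -1.0], [-0.007, -1.0, -0.001]]
force: [1.7, -0.6, 17.1]
grip_width: 31.6
```

Request:
servo_tool(
  steps=[
    [[0,0.1,0],0,-1],
    [[0,0.1,0],0,-1],
    [[0,0.1,0],0,-1],
    [[0,0,0],0,-1],
    [[0,0,0],0,-1],
  ],
)

```text
clock: 32.92
ee_pos: [459.8, 114.8, 147.9]
ee_rot: [[-1.0, 0.01, 0.0], [-0.0, 0.001, -1.0], [-0.01, -1.0, -0.001]]
force: [-0.1, -0.1, 29.2]
grip_width: 31.5
```

29 N with the punch end at about 41 mm: the nut is home. Lift off and go to the far shaft.

Request:
servo_tool(
  steps=[
    [[0,-1,0],0,-1],
    [[0,-1.5,0],0,-1],
    [[0,-2,0],0,-1],
    [[0,-1.2,0],0,-1],
    [[0,0,0],0,-1],
  ],
)

```text
clock: 33.33
ee_pos: [455.7, 114.5, 202.7]
ee_rot: [[-1.0, 0.003, 0.0], [-0.0, 0.0, -1.0], [-0.003, -1.0, -0.0]]
force: [0.9, -0.6, -2.6]
grip_width: 31.6
```

Request:
servo_tool(
  steps=[
    [[-2,0,0.15],0,-1],
    [[-2.8,0,0.15],0,-1],
    [[-2.5,0,0.15],0,-1],
    [[-1.5,0,0.1],0,-1],
    [[0,0,0],0,-1],
  ],
)

```text
clock: 33.75
ee_pos: [545.5, 108.5, 199.5]
ee_rot: [[-1.0, 0.0, -0.001], [0.001, -0.0, -1.0], [-0.0, -1.0, 0.0]]
force: [0.4, 0.1, -2.3]
grip_width: 31.8
```

Request:
servo_tool(
  steps=[
    [[0,0,0],0,-1],
    [[0,0,0],0,-1],
  ],
)

```text
clock: 33.92
ee_pos: [540.7, 108.8, 199.7]
ee_rot: [[-1.0, -0.004, 0.0], [-0.0, -0.0, -1.0], [0.004, -1.0, 0.0]]
force: [0.2, -0.4, -3.0]
grip_width: 31.4
```

Run:
```python
from h import *
o=r.get_obs(); e=np.array(o['ee_pos']); print(e,o['force'])
c=cam('wrist'); f=c['frame']; s=cam('scene'); 
x,y=proj(s,[[500,112,60]])[0].astype(int)
cv2.imwrite('pics/w15.png',np.hstack([cv2.resize(f[110:310,130:380],(400,320),interpolation=2),cv2.resize(s['frame'][y-40:y+40,x-50:x+50],(400,320),interpolation=2)]))
hsv=cv2.cvtColor(f,cv2.COLOR_BGR2HSV)
m=cv2.inRange(hsv,(0,130,110),(8,255,255))|cv2.inRange(hsv,(172,130,110),(180,255,255))
q=np.argwhere(m[200:320,180:330])[:,::-1]+[180,200]; (u,v),R=cv2.minEnclosingCircle(q.astype(np.float32)); print('head',u,v,R,onplane(c,[(u,v)],e[2]+32.6))
```

```text
[540.72584196 108.83964655 199.67275148] [ 0.18540055 -0.43622657 -2.97021208]
head 254.3488006591797 260.55755615234375 30.57106590270996 [[541.24286438 108.33839725 232.27275148]]
```

View pics/w15.png

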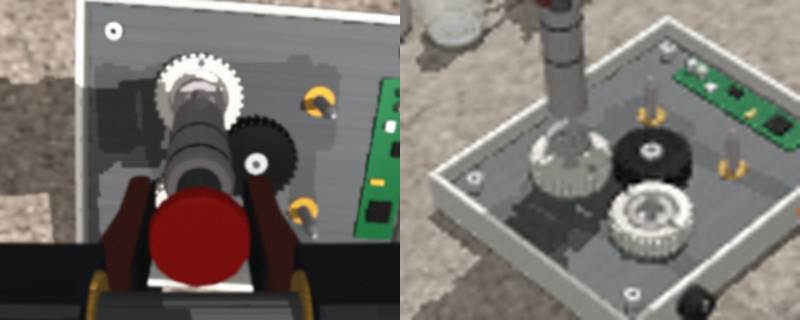

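The near nut is seated in its recess (crop 650,215), and the punch hangs straight over the far shaft. That was my 16th and last picture, so checks from here are numerical.

Request:
servo_tool(
  steps=[
    [[0,1,0],0,-1],
    [[0,1,0],0,-1],
    [[0,0.5,0],0,-1],
    [[0,0,0],0,-1],
    [[0,0,0],0,-1],
  ],
)

```text
clock: 34.43
ee_pos: [542.2, 108.9, 175.4]
ee_rot: [[-1.0, -0.002, 0.0], [-0.0, -0.0, -1.0], [0.002, -1.0, 0.0]]
force: [0.5, 0.6, -3.0]
grip_width: 31.5
```

Request:
servo_tool(
  steps=[
    [[0,0,0],0,-1],
    [[0,0.2,0],0,-1],
    [[0,0.2,0],0,-1],
    [[0,0,0],0,-1],
    [[0,0,0],0,-1],
  ],
)

```text
clock: 34.85
ee_pos: [542.9, 108.9, 172.2]
ee_rot: [[-1.0, -0.0, 0.0], [-0.0, 0.0, -1.0], [0.0, -1.0, -0.0]]
force: [-0.4, -0.4, -0.9]
grip_width: 31.5
```

Request:
servo_tool(
  steps=[
    [[0,0.1,0],0,-1],
    [[0,0.1,0],0,-1],
    [[0,0,0],0,-1],
    [[0,0,0],0,-1],
  ],
)

```text
clock: 35.18
ee_pos: [542.9, 108.9, 170.1]
ee_rot: [[-1.0, -0.0, -0.0], [0.0, 0.0, -1.0], [0.0, -1.0, -0.0]]
force: [-0.4, -0.7, -1.7]
grip_width: 31.6
```

Request:
servo_tool(
  steps=[
    [[0,0.1,0],0,-1],
    [[0,0.1,0],0,-1],
    [[0,0,0],0,-1],
    [[0,0,0],0,-1],
  ],
)

```text
clock: 35.52
ee_pos: [543.1, 108.9, 168.3]
ee_rot: [[-1.0, 0.0, -0.0], [0.0, 0.0, -1.0], [-0.0, -1.0, -0.0]]
force: [0.4, 0.2, -1.0]
grip_width: 31.7
```

No jam on the tip, so keep driving.

Request:
servo_tool(
  steps=[
    [[0,0.15,0],0,-1],
    [[0,0.15,0],0,-1],
    [[0,0.15,0],0,-1],
    [[0,0,0],0,-1],
    [[0,0,0],0,-1],
  ],
)

```text
clock: 35.93
ee_pos: [543.0, 109.0, 163.8]
ee_rot: [[-1.0, 0.0, -0.0], [0.0, 0.0, -1.0], [-0.0, -1.0, -0.0]]
force: [-0.1, 0.1, 1.2]
grip_width: 31.9
```

Request:
servo_tool(
  steps=[
    [[0,0.15,0],0,-1],
    [[0,0.15,0],0,-1],
    [[0,0.15,0],0,-1],
    [[0,0,0],0,-1],
    [[0,0,0],0,-1],
  ],
)

```text
clock: 36.35
ee_pos: [542.4, 108.9, 158.7]
ee_rot: [[-1.0, -0.001, -0.0], [0.0, 0.0, -1.0], [0.001, -1.0, -0.0]]
force: [0.3, 0.7, -1.0]
grip_width: 31.3
```

Request:
servo_tool(
  steps=[
    [[0,0.15,0],0,-1],
    [[0,0.15,0],0,-1],
    [[0,0.15,0],0,-1],
    [[0,0,0],0,-1],
    [[0,0,0],0,-1],
  ],
)

```text
clock: 36.77
ee_pos: [543.4, 109.2, 155.1]
ee_rot: [[-1.0, 0.001, -0.0], [0.0, 0.001, -1.0], [-0.001, -1.0, -0.001]]
force: [0.6, 1.4, 5.8]
grip_width: 31.7
```

Request:
servo_tool(
  steps=[
    [[0,0.15,0],0,-1],
    [[0,0.15,0],0,-1],
    [[0,0.1,0],0,-1],
    [[0,0,0],0,-1],
    [[0,0,0],0,-1],
  ],
)

```text
clock: 37.18
ee_pos: [545.3, 109.6, 152.6]
ee_rot: [[-1.0, 0.005, -0.0], [0.0, 0.001, -1.0], [-0.005, -1.0, -0.001]]
force: [0.8, 2.1, 12.7]
grip_width: 31.7
```

Request:
servo_tool(
  steps=[
    [[0,0.15,0],0,-1],
    [[0,0.15,0],0,-1],
    [[0,0,0],0,-1],
    [[0,0,0],0,-1],
  ],
)

```text
clock: 37.52
ee_pos: [543.3, 108.8, 148.2]
ee_rot: [[-1.0, 0.001, 0.0], [-0.0, -0.0, -1.0], [-0.001, -1.0, 0.0]]
force: [-0.2, 1.0, 10.4]
grip_width: 31.7
```

Request:
servo_tool(
  steps=[
    [[0,0.15,0],0,-1],
    [[0,0.1,0],0,-1],
    [[0,0,0],0,-1],
    [[0,0,0],0,-1],
  ],
)

```text
clock: 37.85
ee_pos: [545.6, 108.9, 148.0]
ee_rot: [[-1.0, 0.006, 0.0], [-0.0, 0.0, -1.0], [-0.006, -1.0, -0.0]]
force: [-0.9, -0.2, 21.1]
grip_width: 31.0
```

Request:
servo_tool(
  steps=[
    [[0,0.1,0],0,-1],
    [[0,0.1,0],0,-1],
    [[0,0,0],0,-1],
    [[0,0,0],0,-1],
  ],
)

```text
clock: 38.18
ee_pos: [547.4, 109.1, 147.8]
ee_rot: [[-1.0, 0.01, 0.0], [-0.0, 0.0, -1.0], [-0.01, -1.0, -0.0]]
force: [-1.8, -0.2, 30.6]
grip_width: 31.3
```

Request:
servo_tool(
  steps=[
    [[0,-1,0],0,-1],
    [[0,-1.5,0],0,-1],
    [[0,-2,0],0,-1],
    [[0,-1.7,0],0,-1],
    [[0,0,0],0,-1],
  ],
)

```text
clock: 38.6
ee_pos: [544.0, 108.9, 207.3]
ee_rot: [[-1.0, 0.003, 0.0], [-0.0, 0.0, -1.0], [-0.003, -1.0, -0.0]]
force: [1.6, -0.1, -2.7]
grip_width: 31.8
```

Request:
servo_tool(
  steps=[
    [[0,0,0],0,-1],
    [[0,0,0],0,-1],
  ],
)

```text
clock: 38.77
ee_pos: [541.6, 108.7, 203.6]
ee_rot: [[-1.0, -0.003, -0.0], [0.0, -0.0, -1.0], [0.003, -1.0, 0.0]]
force: [-0.0, 0.1, -2.7]
grip_width: 31.6
```

Both nuts stopped at the same punch height (147.8 / 147.9) under about 30 N. Take the punch back to the cup at (490, 348.5).

Request:
servo_tool(
  steps=[
    [[0.4,0,-2],0,-1],
    [[0.6,0,-3],0,-1],
    [[0.7,0,-3],0,-1],
    [[0.7,0,-3],0,-1],
    [[0.7,0,-3],0,-1],
  ],
)

```text
clock: 39.18
ee_pos: [510.2, 249.5, 203.1]
ee_rot: [[-1.0, -0.004, -0.001], [0.001, -0.001, -1.0], [0.004, -1.0, 0.001]]
force: [0.5, 0.3, -2.8]
grip_width: 31.4
```

Request:
servo_tool(
  steps=[
    [[0.7,0,-3],0,-1],
    [[0.7,0,-3],0,-1],
    [[0.5,0,-2.5],0,-1],
    [[0.3,0,-1.4],0,-1],
    [[0,0,0],0,-1],
  ],
)

```text
clock: 39.6
ee_pos: [488.3, 350.0, 203.5]
ee_rot: [[-1.0, -0.003, 0.003], [-0.003, -0.0, -1.0], [0.003, -1.0, 0.0]]
force: [-0.1, -0.1, -2.6]
grip_width: 31.5
```

Request:
servo_tool(
  steps=[
    [[0,0,0],0,-1],
    [[0,0,0],0,-1],
    [[0,0,0],0,-1],
  ],
)

```text
clock: 39.85
ee_pos: [490.1, 346.4, 204.8]
ee_rot: [[-1.0, -0.001, -0.001], [0.001, -0.001, -1.0], [0.001, -1.0, 0.001]]
force: [0.1, 0.3, -2.6]
grip_width: 31.5
```

Request:
servo_tool(
  steps=[
    [[0,0,-0.2],0,-1],
    [[0,1.5,0],0,-1],
    [[0,1.5,0],0,-1],
    [[0,0,0],0,-1],
    [[0,0,0],0,-1],
  ],
)

```text
clock: 40.27
ee_pos: [489.5, 348.9, 174.7]
ee_rot: [[-1.0, -0.002, -0.001], [0.001, -0.001, -1.0], [0.002, -1.0, 0.001]]
force: [0.7, 0.4, -2.7]
grip_width: 31.6
```

Request:
servo_tool(
  steps=[
    [[0,1.5,0],0,-1],
    [[0,1.5,0],0,-1],
    [[0,1.5,0],0,-1],
    [[0,0.5,0],0,-1],
    [[0,0,0],0,-1],
  ],
)

```text
clock: 40.68
ee_pos: [489.5, 349.4, 124.8]
ee_rot: [[-1.0, -0.001, -0.0], [0.0, -0.001, -1.0], [0.001, -1.0, 0.001]]
force: [-0.3, 0.2, -2.6]
grip_width: 31.3
```

Request:
servo_tool(
  steps=[
    [[0,0,0],0,-1],
    [[0,0.2,0],0,-1],
    [[0,0.2,0],0,-1],
    [[0,0,0],0,-1],
    [[0,0,0],0,-1],
  ],
)

```text
clock: 41.1
ee_pos: [490.1, 350.0, 121.6]
ee_rot: [[-1.0, 0.0, 0.0], [-0.0, 0.0, -1.0], [-0.0, -1.0, -0.0]]
force: [0.6, -0.1, -2.7]
grip_width: 31.9
```

Request:
servo_tool(
  steps=[
    [[0,0.2,0],0,-1],
    [[0,0.2,0],0,-1],
    [[0,0.1,0],0,-1],
    [[0,0,0],0,-1],
    [[0,0,0],0,-1],
  ],
)

```text
clock: 41.52
ee_pos: [489.8, 349.9, 116.0]
ee_rot: [[-1.0, -0.0, 0.0], [-0.0, -0.0, -1.0], [0.0, -1.0, 0.0]]
force: [-0.4, 0.6, -2.8]
grip_width: 31.7
```

Request:
servo_tool(
  steps=[
    [[0,0.1,0],0,-1],
    [[0,0,0],0,-1],
    [[0,0,0],0,-1],
  ],
)

```text
clock: 41.77
ee_pos: [490.1, 350.0, 115.4]
ee_rot: [[-1.0, 0.0, -0.0], [0.0, 0.0, -1.0], [-0.0, -1.0, -0.0]]
force: [-0.3, -0.3, -0.9]
grip_width: 31.4
```

Floor contact at 115.4, the same height as at pick-up. Release (opening wide enough for the head) and rise.

Request:
servo_tool(
  steps=[
    [[0,0.05,0],0,-1],
    [[0,0,0],0,0.3],
    [[0,0,0],0,0.3],
    [[0,0,0],0,0.3],
    [[0,0,0],0,0.3],
  ],
  newtons=25,
)

```text
clock: 42.18
ee_pos: [489.9, 349.9, 114.7]
ee_rot: [[-1.0, -0.0, 0.0], [-0.0, 0.0, -1.0], [0.0, -1.0, -0.0]]
force: [-0.5, 0.3, -0.1]
grip_width: 55.1
```

Request:
servo_tool(
  steps=[
    [[0,0,0],0,0.3],
    [[0,-1,0],0,0.3],
    [[0,-2.5,0],0,0.3],
    [[0,-2.5,0],0,0.3],
    [[0,-2.5,0],0,0.3],
  ],
)

```text
clock: 42.6
ee_pos: [489.6, 349.8, 201.1]
ee_rot: [[-1.0, -0.001, 0.0], [-0.0, -0.0, -1.0], [0.001, -1.0, 0.0]]
force: [1.0, 0.1, 1.0]
grip_width: 56.9
```

Request:
servo_tool(
  steps=[
    [[3,0,0],0,0.3],
    [[3,0,0],0,0.3],
    [[0,0,0],0,0.3],
    [[0,0,0],0,0.1],
  ],
)

```text
clock: 42.93
ee_pos: [428.7, 349.9, 200.6]
ee_rot: [[-1.0, 0.0, 0.001], [-0.001, 0.0, -1.0], [-0.0, -1.0, -0.0]]
force: [0.4, 0.2, -0.2]
grip_width: 53.1
```

```bash
python3 p.py
python3 - <<'E'
from h import *
t=cam('top'); hs=cv2.cvtColor(t['frame'],cv2.COLOR_BGR2HSV)
m=cv2.inRange(hs,(0,0,150),(180,90,255)); mm=np.zeros_like(m); mm[188:225,330:385]=m[188:225,330:385]
n,l,s,ce=cv2.connectedComponentsWithStats(mm)
for i in range(1,n):
    if s[i,4]>20: p=s[i]; print(onplane(t,[[p[0]+p[2]/2-.5,p[1]+p[3]/2-.5]],12)[0].round(1),p[4])
E
```

```text
[428.7 349.9 200.6] 53.1 [ 0.4  0.2 -0.2]
wrist (253.6, 124.2) [46.3 47.1] [489.4 350.  148. ] diam 33.6
[ 497.8 -343.4   12. ] 74
[ 436.9 -296.    12. ] 77
[ 424.8 -358.3   12. ] 91
```

The punch stands upright: head at (489.4, 350) for z 148, diameter 33.6. Now the spares, starting with the one at (436,-297).

Request:
servo_tool(
  steps=[
    [[0,0,3],0,0.1],
    [[0,0,4],0,0.1],
    [[0,0,4],0,0.1],
    [[0,0,4],0,0.1],
    [[0,0,4],0,0.1],
  ],
)

```text
clock: 43.5
ee_pos: [430.8, 158.1, 199.7]
ee_rot: [[-1.0, 0.001, 0.0], [-0.0, -0.0, -1.0], [-0.001, -1.0, 0.0]]
force: [1.8, -0.6, 0.7]
grip_width: 48.0
```

Request:
servo_tool(
  steps=[
    [[0,0,4],0,0.1],
    [[0,0,4],0,0.1],
    [[0,0,4],0,0.1],
    [[0,0,4],0,0.1],
    [[0,0,4],0,0.1],
  ],
)

```text
clock: 43.92
ee_pos: [430.6, -42.8, 200.0]
ee_rot: [[-1.0, 0.001, -0.001], [0.001, -0.0, -1.0], [-0.001, -1.0, 0.0]]
force: [0.1, -0.9, -0.9]
grip_width: 48.5
```

Request:
servo_tool(
  steps=[
    [[0,0,4],0,0.1],
    [[0,0,4],0,0.1],
    [[0,0,4],0,0.1],
    [[0,0,4],0,0.1],
    [[0,0,4],0,0.1],
  ],
)

```text
clock: 44.33
ee_pos: [430.1, -243.4, 199.8]
ee_rot: [[-1.0, 0.001, -0.001], [0.001, -0.0, -1.0], [-0.001, -1.0, 0.0]]
force: [0.4, 1.3, -0.2]
grip_width: 48.6
```

Request:
servo_tool(
  steps=[
    [[-0.5,0,4],0,0.1],
    [[0,3,1.7],0,0.1],
    [[0,4,0],0,0.1],
    [[0,4,0],0,0.1],
    [[0,4,0],0,0.1],
  ],
)

```text
clock: 44.75
ee_pos: [435.6, -299.4, 48.2]
ee_rot: [[-1.0, 0.002, -0.002], [0.002, -0.001, -1.0], [-0.002, -1.0, 0.001]]
force: [-0.4, 0.6, -0.7]
grip_width: 48.3
```

Request:
servo_tool(
  steps=[
    [[0,0,0],0,0.1],
    [[0,0,0],0,0.1],
    [[0,0,0],0,0.1],
  ],
)

```text
clock: 45.0
ee_pos: [436.0, -298.3, 50.9]
ee_rot: [[-1.0, 0.001, -0.0], [0.0, -0.001, -1.0], [-0.001, -1.0, 0.001]]
force: [0.2, 0.1, -0.2]
grip_width: 48.5
```

```bash
python3 n.py 436 -297
```

```text
[ 436.  -298.3   50.9] 48.5 [ 0.2  0.1 -0.2] 45.0
nut
[251.  209.7] R px 23.9 P [ 436.9 -296.4   12. ] diam 34.6
```

Request:
servo_tool(
  steps=[
    [[-0.1,2,-0.15],0,0.1],
    [[0,2,0],0,0.1],
    [[0,0.8,0],0,0.1],
    [[0,0,0],0,0.1],
    [[0,0,0],0,0.1],
  ],
)

```text
clock: 45.47
ee_pos: [436.8, -296.3, 3.1]
ee_rot: [[-1.0, 0.001, 0.0], [-0.0, -0.001, -1.0], [-0.001, -1.0, 0.001]]
force: [0.0, 0.0, -0.5]
grip_width: 48.3
```

Request:
servo_tool(
  steps=[
    [[0,0,0],0,0.1],
    [[0,0,0],0,0.1],
  ],
)

```text
clock: 45.63
ee_pos: [436.8, -296.4, 3.0]
ee_rot: [[-1.0, 0.002, 0.0], [-0.0, -0.002, -1.0], [-0.002, -1.0, 0.002]]
force: [-0.4, 0.4, 0.8]
grip_width: 48.0
```

Request:
servo_tool(
  steps=[
    [[0,0.3,0],0,0.1],
    [[0,0.18,0],0,0.1],
    [[0,0,0],0,-0.5],
    [[0,0,0],0,-0.5],
    [[0,0,0],0,-0.5],
  ],
)

```text
clock: 46.05
ee_pos: [436.9, -296.1, -1.9]
ee_rot: [[-1.0, 0.002, -0.0], [0.0, -0.001, -1.0], [-0.002, -1.0, 0.001]]
force: [-0.2, 2.3, 11.9]
grip_width: 33.9
```

Request:
servo_tool(
  steps=[
    [[0,0,0],0,-0.5],
    [[0,0,0],0,-0.5],
    [[0,0,0],0,-0.5],
    [[0,-1,0],0,-0.5],
    [[0,-2,0],0,-0.5],
  ],
)

```text
clock: 46.47
ee_pos: [434.5, -294.4, 25.8]
ee_rot: [[-1.0, -0.003, 0.0], [-0.0, 0.003, -1.0], [0.003, -1.0, -0.003]]
force: [-0.0, -0.1, -0.8]
grip_width: 33.3
```

Request:
servo_tool(
  steps=[
    [[0,-4,0],0,-0.5],
    [[0,-3,0],0,-0.5],
    [[-3.5,0,-0.4],0,-0.5],
    [[-4,0,-0.5],0,-0.5],
    [[-4,0,-0.5],0,-0.5],
  ],
  newtons=40,
)

```text
clock: 46.88
ee_pos: [552.0, -281.8, 98.6]
ee_rot: [[-1.0, 0.001, -0.001], [0.001, -0.001, -1.0], [-0.001, -1.0, 0.001]]
force: [0.6, -0.3, 0.0]
grip_width: 32.7
```

Request:
servo_tool(
  steps=[
    [[-4,0,-0.5],0,-0.5],
    [[-4,0,-0.5],0,-0.5],
    [[-0.9,0,0],0,-0.5],
    [[0,0,0],0,-0.5],
    [[0,0,0],0,-0.5],
  ],
)

```text
clock: 47.3
ee_pos: [638.9, -271.2, 96.3]
ee_rot: [[-1.0, -0.002, 0.001], [-0.001, 0.001, -1.0], [0.002, -1.0, -0.001]]
force: [0.1, 0.5, -0.8]
grip_width: 32.9
```

```bash
cat > b.py <<'E'
from h import *
o=r.get_obs(); e=np.array(o['ee_pos']); print(e.round(1),round(o['grip_width'],1),np.round(o['force'],1))
for nm in ('wrist','top'):
    c=cam(nm); hsv=cv2.cvtColor(c['frame'],cv2.COLOR_BGR2HSV); m=cv2.inRange(hsv,(22,120,90),(35,255,255))
    n,l,s,ce=cv2.connectedComponentsWithStats(m)
    for i in range(1,n):
        if s[i,4]>300:
            h=cv2.minAreaRect(np.argwhere(l==i)[:,::-1].astype(np.float32)); P=onplane(c,cv2.boxPoints(h),28)
            if 500<P[:,0].mean()<750 and P[:,1].mean()<-100: print(nm,P.round(0)[:,:2].tolist(),P.mean(0).round(1))
E
python3 b.py
```

```text
[ 638.9 -271.2   96.3] 32.9 [ 0.1  0.5 -0.8]
wrist [[660.0, -183.0], [696.0, -190.0], [686.0, -314.0], [649.0, -313.0]] [ 672.8 -250.1   28. ]
```

Request:
servo_tool(
  steps=[
    [[0,2.5,0],0,-0.5],
    [[0,2.5,0],0,-0.5],
    [[0,1.7,0],0,-0.5],
    [[0,0,0],0,-0.5],
    [[0,0,0],0,-0.5],
  ],
)

```text
clock: 47.82
ee_pos: [637.5, -271.5, 29.2]
ee_rot: [[-1.0, -0.003, -0.001], [0.001, 0.002, -1.0], [0.003, -1.0, -0.002]]
force: [0.4, 0.4, 0.0]
grip_width: 33.1
```

Request:
servo_tool(
  steps=[
    [[0,0,0],0,0.0],
    [[0,0,0],0,0.0],
    [[0,0,0],0,0.0],
    [[0,0,0],0,0.0],
    [[0,-1,0],0,0.1],
  ],
)

```text
clock: 48.23
ee_pos: [638.9, -271.1, 39.1]
ee_rot: [[-1.0, -0.002, 0.0], [-0.0, 0.001, -1.0], [0.002, -1.0, -0.001]]
force: [-0.4, 0.8, 0.9]
grip_width: 46.7
```

Request:
servo_tool(
  steps=[
    [[0,-3,0],0,0.1],
    [[0,-3,0],0,0.1],
    [[3,0,1],0,0.1],
    [[4,0,1],0,0.1],
    [[4,0,1],0,0.1],
  ],
)

```text
clock: 48.65
ee_pos: [530.3, -302.2, 101.7]
ee_rot: [[-1.0, 0.003, 0.002], [-0.002, -0.002, -1.0], [-0.003, -1.0, 0.002]]
force: [-0.6, -0.2, 0.8]
grip_width: 48.5
```

Request:
servo_tool(
  steps=[
    [[3.5,0,1.5],0,0.1],
    [[0,0,3],0,0.1],
    [[0,0,0],0,0.1],
    [[0,0,0],0,0.1],
    [[0,0,0],0,0.1],
  ],
)

```text
clock: 49.07
ee_pos: [495.7, -346.8, 100.7]
ee_rot: [[-1.0, 0.001, -0.001], [0.001, -0.001, -1.0], [-0.001, -1.0, 0.001]]
force: [0.3, 0.2, -0.3]
grip_width: 47.9
```

```bash
cat > inbin.py <<'E'
from h import *
t=cam('top'); f=t['frame']; hs=cv2.cvtColor(f,cv2.COLOR_BGR2HSV)
m=cv2.inRange(hs,(0,0,120),(180,90,255))
for nm,(x0,y0,x1,y1),z in (('bin',(322,138,362,169),10),('mat',(330,188,388,226),12)):
    mm=np.zeros_like(m); mm[y0:y1,x0:x1]=m[y0:y1,x0:x1]; n,l,s,ce=cv2.connectedComponentsWithStats(mm)
    for i in range(1,n):
        if s[i,4]>25: p=s[i]; print(nm,onplane(t,[[p[0]+p[2]/2-.5,p[1]+p[3]/2-.5]],z)[0].round(1),p.tolist())
E
python3 inbin.py; python3 n.py 497.5 -345
```

```text
bin [ 696.5 -273.9   10. ] [337, 138, 25, 3, 49]
bin [ 638.6 -271.3   10. ] [344, 151, 10, 10, 65]
mat [ 424.1 -233.5   12. ] [330, 212, 17, 14, 129]
[ 495.7 -346.3  100.4] 47.9 [-0.4 -0.2  0.9] 49.1
nut
[252.4 187.7] R px 19.3 P [ 498.7 -345.1   12. ] diam 34.0
```

First spare is in the bin at (638.6,-271.3). Next one is at (498.5,-345).

Request:
servo_tool(
  steps=[
    [[-0.25,3,-0.1],0,0.1],
    [[0,3,0],0,0.1],
    [[0,2.5,0],0,0.1],
    [[0,1.2,0],0,0.1],
    [[0,0,0],0,0.1],
  ],
)

```text
clock: 49.58
ee_pos: [496.1, -343.2, 0.1]
ee_rot: [[-1.0, -0.004, 0.001], [-0.001, 0.004, -1.0], [0.004, -1.0, -0.004]]
force: [0.3, -0.1, -0.3]
grip_width: 48.1
```

Request:
servo_tool(
  steps=[
    [[0,0,0],0,0.1],
    [[0,0,0],0,0.1],
    [[0,0,0],0,0.1],
  ],
)

```text
clock: 49.83
ee_pos: [498.7, -346.4, 4.5]
ee_rot: [[-1.0, 0.002, 0.0], [-0.0, -0.002, -1.0], [-0.002, -1.0, 0.002]]
force: [-0.8, -0.8, -0.0]
grip_width: 48.4
```

Request:
servo_tool(
  steps=[
    [[0,0.4,0],0,0.1],
    [[0,0.2,0],0,0.1],
    [[0,0,0],0,-0.5],
    [[0,0,0],0,-0.5],
    [[0,0,0],0,-0.5],
  ],
  newtons=25,
)

```text
clock: 50.25
ee_pos: [498.2, -346.0, -1.8]
ee_rot: [[-1.0, 0.002, -0.0], [0.0, -0.001, -1.0], [-0.002, -1.0, 0.001]]
force: [-0.5, 1.1, 7.2]
grip_width: 32.1
```

Request:
servo_tool(
  steps=[
    [[0,0,0],0,-0.5],
    [[0,0,0],0,-0.5],
    [[0,0,0],0,-0.5],
    [[0,-1,0],0,-0.5],
    [[0,-2,0],0,-0.5],
  ],
)

```text
clock: 50.67
ee_pos: [495.9, -344.4, 25.8]
ee_rot: [[-1.0, -0.003, -0.0], [0.0, 0.003, -1.0], [0.003, -1.0, -0.003]]
force: [-0.1, 0.3, -0.1]
grip_width: 32.0
```

Request:
servo_tool(
  steps=[
    [[0,-3.5,0],0,-0.5],
    [[0,-3.2,0],0,-0.5],
    [[-2.6,0,-2],0,-0.5],
    [[-3,0,-2.6],0,-0.5],
    [[-3,0,-2.6],0,-0.5],
  ],
  newtons=40,
)

```text
clock: 51.08
ee_pos: [584.4, -273.9, 95.8]
ee_rot: [[-1.0, 0.002, -0.003], [0.003, -0.001, -1.0], [-0.002, -1.0, 0.001]]
force: [-0.0, -1.0, -0.0]
grip_width: 32.3
```

Request:
servo_tool(
  steps=[
    [[-3,0,-2.6],0,-0.5],
    [[-2.7,0,-2.3],0,-0.5],
    [[0,0,0],0,-0.5],
    [[0,0,0],0,-0.5],
    [[0,0,0],0,-0.5],
  ],
)

```text
clock: 51.5
ee_pos: [639.8, -224.6, 93.9]
ee_rot: [[-1.0, -0.001, 0.001], [-0.001, -0.0, -1.0], [0.001, -1.0, 0.0]]
force: [0.6, -1.0, -1.1]
grip_width: 32.1
```

Request:
servo_tool(
  steps=[
    [[0,2.5,0],0,-0.5],
    [[0,2.5,0],0,-0.5],
    [[0,1.5,0],0,-0.5],
    [[0,0,0],0,-0.5],
    [[0,0,0],0,-0.5],
  ],
)

```text
clock: 51.92
ee_pos: [638.5, -225.5, 28.3]
ee_rot: [[-1.0, -0.002, -0.002], [0.002, 0.001, -1.0], [0.002, -1.0, -0.001]]
force: [0.1, 1.0, 0.3]
grip_width: 32.2
```

Release, then go to the last spare at (424.5,-360).

Request:
servo_tool(
  steps=[
    [[0,0,0],0,0.0],
    [[0,0,0],0,0.0],
    [[0,0,0],0,0.0],
    [[0,0,0],0,0.0],
    [[0,-1,0],0,0.1],
  ],
)

```text
clock: 52.33
ee_pos: [639.4, -224.1, 38.1]
ee_rot: [[-1.0, -0.002, 0.0], [-0.0, 0.001, -1.0], [0.002, -1.0, -0.001]]
force: [-0.2, 0.0, -0.3]
grip_width: 47.4
```

Request:
servo_tool(
  steps=[
    [[0,-3,0],0,0.1],
    [[0,-3,0],0,0.1],
    [[3,0,1.8],0,0.1],
    [[3.5,0,2],0,0.1],
    [[3.5,0,2],0,0.1],
  ],
)

```text
clock: 52.75
ee_pos: [540.7, -283.1, 100.8]
ee_rot: [[-1.0, 0.003, 0.002], [-0.002, -0.002, -1.0], [-0.003, -1.0, 0.002]]
force: [0.1, -0.9, -0.8]
grip_width: 48.5
```

Request:
servo_tool(
  steps=[
    [[3.5,0,2],0,0.1],
    [[3.5,0,2.2],0,0.1],
    [[3.5,0,2.2],0,0.1],
    [[1,0,1.3],0,0.1],
    [[0,0,0],0,0.1],
  ],
)

```text
clock: 53.17
ee_pos: [423.1, -362.2, 100.0]
ee_rot: [[-1.0, 0.0, -0.004], [0.004, -0.002, -1.0], [-0.0, -1.0, 0.002]]
force: [1.0, -0.3, 0.5]
grip_width: 48.3
```

Request:
servo_tool(
  steps=[
    [[0,0,0],0,0.1],
    [[0,0,0],0,0.1],
  ],
)

```text
clock: 53.33
ee_pos: [426.4, -359.4, 99.5]
ee_rot: [[-1.0, 0.001, -0.0], [0.0, -0.0, -1.0], [-0.001, -1.0, 0.0]]
force: [-0.6, 0.0, -0.5]
grip_width: 48.0
```

```bash
python3 inbin.py; python3 n.py 424.5 -360
```

```text
bin [ 696.5 -273.9   10. ] [337, 138, 25, 3, 49]
bin [ 641.  -224.2   10. ] [330, 150, 10, 10, 64]
bin [ 638.6 -271.3   10. ] [344, 151, 10, 10, 65]
mat [ 457.7 -345.8   12. ] [367, 206, 11, 7, 48]
[ 426.6 -359.1   99.3] 48.2 [0.5 0.6 0.3] 53.4
nut
[255.8 193. ] R px 18.7 P [ 425.  -360.8   12. ] diam 33.0
```

Request:
servo_tool(
  steps=[
    [[0.12,3,0.15],0,0.1],
    [[0,3,0],0,0.1],
    [[0,2.5,0],0,0.1],
    [[0,1.0,0],0,0.1],
    [[0,0,0],0,0.1],
  ],
)

```text
clock: 53.85
ee_pos: [423.6, -358.8, 1.6]
ee_rot: [[-1.0, -0.003, 0.002], [-0.002, 0.004, -1.0], [0.003, -1.0, -0.004]]
force: [-0.9, 0.4, 0.4]
grip_width: 48.4
```

Request:
servo_tool(
  steps=[
    [[0,0,0],0,0.1],
    [[0,0,0],0,0.1],
    [[0,0,0],0,0.1],
  ],
)

```text
clock: 54.1
ee_pos: [425.4, -361.9, 5.3]
ee_rot: [[-1.0, 0.002, 0.0], [-0.0, -0.002, -1.0], [-0.002, -1.0, 0.002]]
force: [0.2, -0.6, -0.0]
grip_width: 48.5
```

Request:
servo_tool(
  steps=[
    [[0,0.4,0],0,0.1],
    [[0,0.28,0],0,0.1],
    [[0,0,0],0,-0.5],
    [[0,0,0],0,-0.5],
    [[0,0,0],0,-0.5],
  ],
  newtons=25,
)

```text
clock: 54.52
ee_pos: [424.9, -361.5, -1.8]
ee_rot: [[-1.0, 0.002, -0.0], [0.0, -0.001, -1.0], [-0.002, -1.0, 0.001]]
force: [-0.9, 0.8, 8.9]
grip_width: 32.4
```

Request:
servo_tool(
  steps=[
    [[0,0,0],0,-0.5],
    [[0,0,0],0,-0.5],
    [[0,0,0],0,-0.5],
    [[0,-1,0],0,-0.5],
    [[0,-2,0],0,-0.5],
  ],
)

```text
clock: 54.93
ee_pos: [422.9, -359.8, 26.1]
ee_rot: [[-1.0, -0.003, -0.0], [0.0, 0.003, -1.0], [0.003, -1.0, -0.003]]
force: [-0.3, 0.8, 0.4]
grip_width: 32.0
```

Request:
servo_tool(
  steps=[
    [[0,-3.5,0],0,-0.5],
    [[0,-3.5,0],0,-0.5],
    [[-3,0,-1.5],0,-0.5],
    [[-3.5,0,-1.7],0,-0.5],
    [[-3.5,0,-1.7],0,-0.5],
  ],
  newtons=40,
)

```text
clock: 55.35
ee_pos: [525.2, -312.4, 99.0]
ee_rot: [[-1.0, 0.002, -0.002], [0.002, -0.001, -1.0], [-0.002, -1.0, 0.001]]
force: [1.1, -0.1, -0.4]
grip_width: 32.4
```

Request:
servo_tool(
  steps=[
    [[-3.5,0,-1.7],0,-0.5],
    [[-3.5,0,-1.7],0,-0.5],
    [[-3.5,0,-1.8],0,-0.5],
    [[-2.4,0,-1.3],0,-0.5],
    [[0,0,0],0,-0.5],
  ],
)

```text
clock: 55.77
ee_pos: [658.4, -244.2, 97.7]
ee_rot: [[-1.0, 0.004, 0.003], [-0.003, 0.0, -1.0], [-0.004, -1.0, -0.0]]
force: [0.6, -0.1, 0.1]
grip_width: 32.4
```

Request:
servo_tool(
  steps=[
    [[0,0,0],0,-0.5],
    [[0,2.5,0],0,-0.5],
    [[0,2.5,0],0,-0.5],
    [[0,1.5,0],0,-0.5],
    [[0,0,0],0,-0.5],
  ],
)

```text
clock: 56.18
ee_pos: [648.7, -246.6, 28.5]
ee_rot: [[-1.0, -0.007, -0.001], [0.001, 0.003, -1.0], [0.007, -1.0, -0.003]]
force: [-0.4, 0.4, -0.1]
grip_width: 31.8
```

Request:
servo_tool(
  steps=[
    [[0,0,0],0,-0.5],
    [[0,0,0],0,0.0],
    [[0,0,0],0,0.0],
    [[0,0,0],0,0.0],
    [[0,0,0],0,0.0],
  ],
)

```text
clock: 56.6
ee_pos: [653.9, -247.6, 33.4]
ee_rot: [[-1.0, 0.002, -0.0], [0.0, -0.001, -1.0], [-0.002, -1.0, 0.001]]
force: [-0.8, -1.1, 0.1]
grip_width: 43.9
```

Request:
servo_tool(
  steps=[
    [[0,-1.5,0],0,0.1],
    [[0,-3,0],0,0.1],
    [[0,-4,0],0,0.1],
    [[3,-2,-2],0,0.1],
    [[3.5,0,-2],0,0.1],
  ],
)

```text
clock: 57.02
ee_pos: [593.9, -209.7, 143.4]
ee_rot: [[-1.0, 0.013, -0.0], [0.0, -0.006, -1.0], [-0.013, -1.0, 0.006]]
force: [0.5, -0.9, 0.4]
grip_width: 48.6
```

Request:
servo_tool(
  steps=[
    [[3.5,0,-2],0,0.1],
    [[3.5,0,-2],0,0.1],
    [[3.5,0,-2],0,0.1],
    [[3.5,0,-2],0,0.1],
    [[2.5,0,-3],0,0.1],
  ],
)

```text
clock: 57.43
ee_pos: [420.5, -96.8, 137.4]
ee_rot: [[-1.0, -0.0, -0.001], [0.001, -0.001, -1.0], [0.0, -1.0, 0.001]]
force: [0.9, 1.4, 0.8]
grip_width: 48.7
```

Request:
servo_tool(
  steps=[
    [[0,0,-4],0,0.1],
    [[0,0,-4],0,0.1],
    [[0,0,-4],0,0.1],
    [[0,0,-4],0,0.1],
    [[0,0,-4],0,0.1],
  ],
)

```text
clock: 57.85
ee_pos: [423.3, 104.8, 138.0]
ee_rot: [[-1.0, 0.002, -0.0], [0.0, 0.0, -1.0], [-0.002, -1.0, -0.0]]
force: [0.5, 0.1, -0.3]
grip_width: 48.2
```

Request:
servo_tool(
  steps=[
    [[0,0,0],0,0.1],
    [[0,0,0],0,0.1],
    [[0,0,0],0,0.1],
  ],
)

```text
clock: 58.1
ee_pos: [423.4, 102.9, 137.5]
ee_rot: [[-1.0, 0.001, 0.002], [-0.002, -0.0, -1.0], [-0.001, -1.0, 0.0]]
force: [0.6, -0.1, 0.1]
grip_width: 48.2
```

```bash
python3 inbin.py
python3 - <<'E'
from h import *
o=r.get_obs(); e=np.array(o['ee_pos']); print(e.round(1),o['clock'])
c=cam('wrist'); f=c['frame']; hsv=cv2.cvtColor(f,cv2.COLOR_BGR2HSV); cv2.imwrite('pics/fin.png',f)
g=cv2.cvtColor(f,cv2.COLOR_BGR2GRAY)
for nm,P in (('near',[455.5,115.2]),('far',[543,109])):
    a=np.linspace(0,2*np.pi,72,endpoint=False)
    for z in (41,61):
        print(nm,z,[int(np.median([g[int(round(y)),int(round(x))] if 0<=x<511 and 0<=y<383 else 0 for x,y in proj(c,np.c_[P[0]+R*np.cos(a),P[1]+R*np.sin(a),np.full(72,float(z))])])) for R in (9,12,14,16,18.5,22,26)])
    print(proj(c,[[*P,44]]).round(0))
s=cam('scene'); hs=cv2.cvtColor(s['frame'],cv2.COLOR_BGR2HSV)
m=cv2.inRange(hs,(0,130,110),(8,255,255))|cv2.inRange(hs,(172,130,110),(180,255,255))
p=proj(s,[[489.4,350,143]])[0]; n,l,st,ce=cv2.connectedComponentsWithStats(m)
for i in range(1,n):
    if np.linalg.norm(ce[i]-p)<15: print('punch head scene',ce[i],'pred',p,st[i])
E
```

```text
bin [ 696.5 -273.9   10. ] [337, 138, 25, 3, 47]
bin [ 648.5 -247.8   10. ] [330, 146, 24, 14, 160]
[423.4 102.1 137.4] 58.15
near 41 [229, 225, 241, 209, 227, 251, 251]
near 61 [213, 215, 235, 222, 198, 250, 243]
[[239. 154.]]
far 41 [196, 244, 246, 244, 187, 251, 253]
far 61 [235, 243, 233, 231, 244, 252, 239]
[[245.  46.]]
punch head scene [157.55833333 236.075     ] pred [157.13007319 235.993066  ] [151 231  14  11 120]
```

All three spares are in the bin, the mat is empty, the punch head is where it should be, and the arm is clear. Handing in.

```bash
python3 -c "
from bench import r
print(r.get_obs()['force']); print(r.close_job())"
```

```text
[ 1.29444046 -0.56488846 -0.45390657]
the job is handed in; nothing more can be done
None
```

I set a push nut on both fitted wheels, put the three spare nuts in the yellow bin and stood the punch back in its cup. I handed the job in at about 58 s on the robot's clock. It reported no verdict.

**Last checks**
- **Driven nuts:** both stopped with the punch end at about 41 mm, where a seated nut's top should be, under about 30 N. I saw the near nut seated in a picture. The far one I judged only by the punch height and a brightness check on the last wrist picture. That check was weak: it shows a faint gap round each nut at the seated height.
- **Spare nuts:** the top camera shows one merged patch the size of three nuts inside the bin, and nothing on the mat.
- **Punch:** the red head measured at (489, 350) mm for a height of 148 mm, which is upright and fully down. The scene camera put it within one pixel of that.
- **Bystanders:** the arm felt no unexpected contact, but I did not measure the bottle, dropper and tape again at the end.

**What disagreed with the description**
- **Fingertips:** they sit about 5 mm behind the reported tool point, not 19 mm ahead of it. My first grasps closed above the nut, so I found the right depth by force.
- **Punch grip:** the pads closed on the red head at every height I tried, never on the neck. I held the punch by its head at 60 N, and any slip stayed within about a millimetre.

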